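Leak-test the flanged castings and put them in the pedal bin

ROBOT

A 6-joint arm with a two-finger parallel gripper is mounted at the origin on the work surface. World frame = base frame: x ahead of the robot, y to its left, z up, the work surface at z = 0. Lengths are in m, angles in rad, forces in N, time in s.
With the tool pointing down it reaches from about 0.375 to 0.925 m from the base axis. Payload 5.7 kg.
Tool frame: the origin (TCP) lies midway between the tips of the shut fingers; the grasp point (between the pads) lies 19 mm behind it; z points along the fingers, y is the line along which they close (so a half turn about z gives the same grasp; the last joint's range is limited). The gripper opens to 88 mm and grips with 3 to 60 N. Pads are 20 mm wide; open, the fingers measure 115 mm over their backs; the gripper's body (75 mm by 178 mm) begins 61 mm behind the grasp point.
Start: joints at [1.012, 0.359, 1.51, -0, 1.272, -0.115], TCP at [0.258, 0.542, 0.223] pointing down, gripper open.
Joint ranges: [-2.97, 2.97], [-1.01, 2.36], [0.21, 2.38], [-0.96, 4.11], [0.2, 2.71], [-2.98, 2.98]. Speed limits (rad/s): [2.39, 2.39, 3.14, 3.14, 3.14, 3.14].

INTERFACE

Orientations are given as a rotation vector (axis times angle).
In Python, from rig import manip gives the robot as it stands.
- The arm moves only by the shell command python3 -m creep 'ROWS' [OPENING]. ROWS is JSON, a list of rows, each a list of 6 numbers: the shift along the tool's x, y, z in cm, then the turn, a rotation vector about the tool's x, y, z in degrees. In form: [[tx, ty, tz, ax, ay, az], ...]. A call has 1 to 8 rows; each row shifts and turns the commanded pose from where the row before left it, along the tool's axes as they then stand; what a row does not reach is not made up. A row lasts 1/12 s, in which the tool goes at most 41.7 mm and 7.16 degrees, less where a joint would pass 70% of its speed; a pose out of reach is approached as far as the arm can. A call with a gripper value outside its range is refused whole. OPENING is the closure, from 0 (fully open) to 1 (shut), set as the call begins (- or left out, the last holds). The fingers move at their own pace and stop on an object; the grip force is fixed at half the most. Time passes only in rows, so rows that do not move let the fingers close. It gives the time, the measured TCP pose, the force, the opening and the grip force at its end, in the units of the state.
- manip.read_state(): the state, without advancing time (a new reading comes with each control period).
- manip.camera(name): name is "scene" or "top"; returns (picture, depth): 400x640x3 uint8, red, green, blue; 400x640 float32, m along the optical axis (not along the pixel's ray), 0 where there is no reading.
- manip.get_calibration(name): a dict with "camera_matrix" (3x3 intrinsics, pixels), "T" (4x4, takes a point from camera to world coordinates). Camera axes: x right, y up, looking along -z (the intrinsics and any distortion apply to the point x, -y, -z); pixel columns grow to the right and rows downward; lengths in m; the calibration is good to about 2 mm. A picture is of the moment at which its call begins. get_calibration takes no time and is no camera call.
- manip.finish_job(): hands the job in; it is judged then, once.
The state is a dict: "clock": time; "joint_positions": joint angles; "joint_vel": joint speeds; "tau": joint torques, N m; "ee_pos": TCP position; "tool_rot": TCP orientation; "ft_force": force on the tool from outside, world axes, zero at the start; "ft_torque": the same for the moment, N m; "gripper_width": finger opening in m; "grip_force": force on a finger pad.
Only numpy, scipy, OpenCV 4.12 (cv2) and the standard library are available. Lean on these libraries where they do the work, as an engineer would, in place of code of your own. Each camera call takes 0.05 s, during which the arm holds its last target. There are 200 camera calls.

TASK

Leak-test the flanged castings: take them all from the shallow tray and stand each one flange down and flat in a nest of the test fixture (one to a nest, any nest), then swing the toggle clamp's handle right over centre so that the rubber tips hold all of them down together, and leave it clamped for a good three seconds. Then swing the clamp back until it is fully open, and stand all the castings upright on the floor of the pedal bin. Work the bin's lid with its pedal only, never with the fingers on the lid (lid and pedal stay where they are left); finish by easing the pedal all the way back up so that the lid comes down gently and is fully shut, and leave the spray can and the grease tin alone.

Things in the scene. Friction and masses are not known exactly. Their poses are not given: they have to be found in the camera images.
- fixture: Leak-test fixture, fixed to the bench: a dark steel base plate 280 x 250 x 14 mm with a toggle clamp at its near side and a row of three nests along its far side. Origin on the bench below the clamp arm's pivot; x points from the clamp to the nests, y along the row, z up. The plate reaches from x = -120 to +160 mm. A pressure gauge 86 mm high stands at x = -75, y = -100 mm.
- nest0 (a point): Middle of the first nest's gasket, 18 mm above the bench, where the middle of a casting's underside belongs (fixture x = 105, y = -80 mm). Each nest is a square pocket 68 x 68 mm, square with the fixture, framed by round aluminium bars 12 mm thick that rise 9 mm above the gasket.
- nest1 (a point): Middle nest, as nest0 (fixture x = 105, y = 0).
- nest2 (a point): Third nest, as nest0 (fixture x = 105, y = +80 mm).
- clamp_hinge (a point): Point on the axis of the clamp handle, 71 mm above the bench at fixture x = -65, y = 0. The axis is level, along the fixture's y.
- clamp_handle (a joint): Handle angle: 0 = fully open, leaning back 0.826 rad from upright (to the fixture's -x, away from the nests); grows as it swings up and over to +x; 1.257 = dead centre; 1.326 = closed on its stop, leaning 0.50 rad to +x. The arm follows through a toggle link. Over loaded nests it takes up to 15 N at the knob to swing it over centre or back. Stays locked past centre, and stays when fully open.
- clamp_arm: The clamp arm. Origin at its pivot, 101 mm above the bench. It carries, 105 mm from the pivot, a cross bar 200 mm long (along the fixture's y) with three spring-loaded spindles whose rubber tips come down on the middles of the nests. With the clamp open the arm stands upright, the bar reaching 230 mm above the bench and the tips pointing towards the nests, 35 mm in front of the pivot.
- tray: Shallow yellow plastic tray 220 x 210 mm, walls 22 mm high and 4 mm thick, floor 4 mm above the bench, fixed. Origin under its middle. It stands on one side of the fixture, the bin on the other; which is where varies.
- casting0: Flanged pipe stub of cast iron, about 0.3 kg: a square flange 60 x 60 x 12 mm with a round neck 34 mm in diameter rising from its middle to 62 mm above the underside. Origin at the middle of the underside, z up along the neck, x and y along the flange's sides. All castings are alike; two or three are present.
- casting1: Flanged pipe stub of cast iron, about 0.3 kg: a square flange 60 x 60 x 12 mm with a round neck 34 mm in diameter rising from its middle to 62 mm above the underside. Origin at the middle of the underside, z up along the neck, x and y along the flange's sides. All castings are alike; two or three are present.
- casting2: Flanged pipe stub of cast iron, about 0.3 kg: a square flange 60 x 60 x 12 mm with a round neck 34 mm in diameter rising from its middle to 62 mm above the underside. Origin at the middle of the underside, z up along the neck, x and y along the flange's sides. All castings are alike; two or three are present.
- bin: Small square pedal bin of grey sheet steel, 200 x 200 mm, 145 mm high to the rim, walls 4 mm, fixed. Origin under its middle on the bench; the pedal sticks out at -x (towards the robot), the lid is hinged on the rim at +x. Inside, the floor is 57 mm above the bench and measures 192 x 192 mm.
- bin_lid: The bin's flat lid, 204 x 206 x 6 mm. Origin on the hinge axis, at the bin's x = +100 mm, 146 mm above the bench. A linkage lifts it: the lid's angle is 5 times the pedal's; at full pedal it stands 1.7 rad open, just past vertical. A stiff hinge keeps it wherever it is left.
- pedal_pad (a point): Middle of the top face of the pedal's black rubber pad (46 mm along the bin's x, 38 mm wide along y, 10 mm thick), about 162 mm in front of the bin's middle. Lid shut: 74 mm above the bench, the pedal rising 0.20 rad towards the pad; full pedal: 25 mm, falling 0.14 rad. It turns on a level axis along the bin's y, at the bin's x = -20 mm, 40 mm above the bench, 145 mm from the pad.
- bin_pedal (a joint): Angle of the pedal: 0 = up, lid shut; 0.34 = right down, lid fully open. Pressing takes about 15 N, lifting it again about 9 N at the pad (pinch the pad by its sides). It stays where it is left.
- spray_can: Spray can, 60 mm in diameter and 150 mm high, standing on the bench beside the row of nests, beyond the tray or the bin; to be left alone.
- grease_tin: Round grease tin of bare steel, 68 mm in diameter and 75 mm high, standing on the bench on the other side of the nests; to be left alone.
- clamp_knob (a point): Centre of the round black knob (40 mm in diameter) on the end of the clamp handle, 110 mm from the hinge axis; it moves with the handle in the fixture's x-z plane. Open: at fixture x = -146 mm, 145 mm above the bench; closed: x = -12 mm, 167 mm. The shaft below it is 9 mm thick.

How it is judged:
By the outcome, as a careful person would: the job done as asked, in the order asked, and still so for the second after the job is handed in, with the robot touching nothing.
Of casting0, casting1, casting2 only 2 to 3 are there at a start; the rules pass over those that are not, and their reading is None.
At some moment in a run one of casting0, casting1, casting2 may be knocked a few centimetres aside while the robot is not near it.
It also fails if it takes over 210 s, if anything falls off the work surface, if the arm or the gripper's body presses on something with over 40 N, if the wrist force passes 120 N, or if a joint passes its speed limit or range.

## Working session

There is one attempt and no reset: what is moved stays moved. The work goes in short steps, Python scripts to look and compute and a shell command to move; the robot and the scene stay as the last step left them, time stands still between calls to the robot, and variables do not carry over. Pictures are saved under pics/ and viewed, at most 14 in all, crops included, and the job is handed in when it is done.

```bash
mkdir -p pics; ls; python3 - <<'E'
from rig import manip
import cv2,numpy as np
for n in("scene","top"):
    p,d=manip.camera(n); cv2.imwrite(f"pics/{n}0.png",p[:,:,::-1]); np.savez(f"pics/{n}0.npz",p=p,d=d)
    c=manip.get_calibration(n); print(n,np.round(c["camera_matrix"],1).tolist(),np.round(c["T"],3).tolist(),[k for k in c])
s=manip.read_state(); print(s)
E
```

```text
pics
scene [[461.3, 0.0, 316.2], [0.0, 461.3, 199.9], [0.0, 0.0, 1.0]] [[-1.0, -0.026, 0.003, 0.526], [0.02, -0.68, 0.733, 0.775], [-0.017, 0.733, 0.68, 0.827], [0.0, 0.0, 0.0, 1.0]] ['camera_matrix', 'T']
top [[429.4, 0.0, 321.3], [0.0, 429.4, 204.8], [0.0, 0.0, 1.0]] [[0.0, 0.989, -0.147, 0.379], [-1.0, -0.0, -0.004, -0.012], [-0.004, 0.147, 0.989, 1.039], [0.0, 0.0, 0.0, 1.0]] ['camera_matrix', 'T']
{'clock': 0.1, 'joint_positions': array([ 1.01191192e+00,  3.59407699e-01,  1.51130846e+00, -3.57334325e-05,
        1.27247889e+00, -1.15081514e-01]), 'joint_vel': array([-0.00087164, -0.00065032, -0.00366789, -0.00100099, -0.0003257 ,
        0.000617  ]), 'tau': array([-1.87472519e-04, -5.16356814e+01, -2.71408439e+01,  6.75790804e-02,
        2.74873845e-02, -4.57096036e-06]), 'ee_pos': array([0.25731045, 0.54135212, 0.22191468]), 'tool_rot': array([-6.91291089e-01, -3.06408047e+00,  2.39282262e-03]), 'ft_force': array([ 0.01883452, -0.11069785, -0.3937002 ]), 'ft_torque': array([ 0.02829305,  0.03365044, -0.02772304]), 'grip_force': 0.0, 'gripper_width': 0.08797827052387114}
```

View pics/scene0.png

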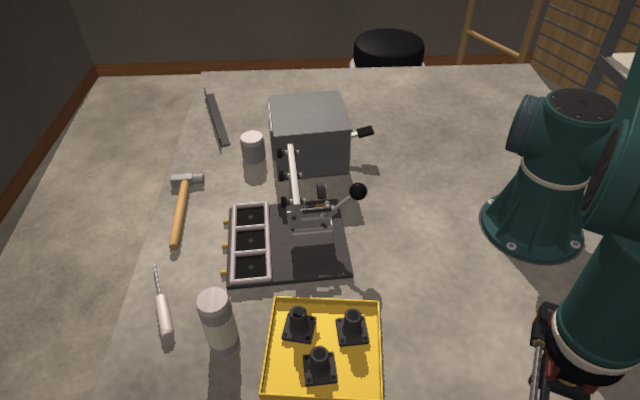

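View pics/top0.png

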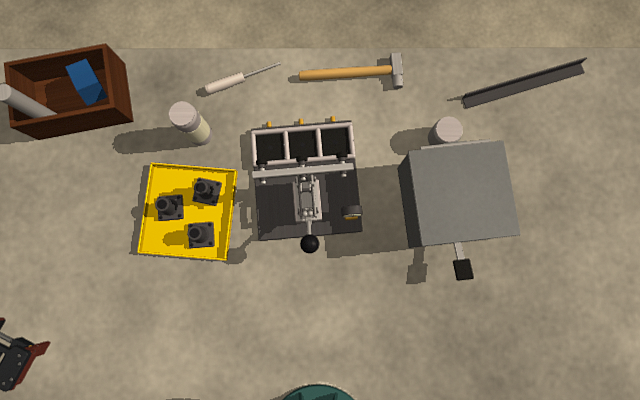

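Both views agree: the tray with three upright castings is left of the fixture (top: tray ~187,212; necks ~163,205, 203,187 and 197,230). The nests are at ~(303,143), the knob at (310,243), the bin lid at (460,193) and the pedal pad at (463,269).

```bash
cat > h.py <<'E'
from rig import manip
import cv2,numpy as np
from scipy.spatial.transform import Rotation as R
def cloud(n,d):
    c=manip.get_calibration(n);K=c["camera_matrix"];T=c["T"]
    v,u=np.mgrid[:400,:640]
    P=np.stack([(u-K[0,2])/K[0,0]*d,-(v-K[1,2])/K[1,1]*d,-d],-1)
    return P@T[:3,:3].T+T[:3,3]
def snap(n,save=None):
    p,d=manip.camera(n)
    if save: cv2.imwrite(f"pics/{save}.png",p[:,:,::-1])
    return p,d,cloud(n,d)
def rect(pts):  # min area rect of xy, mm
    (c,s,a)=cv2.minAreaRect((pts*1000).astype(np.float32)); return np.round(c,1),np.round(s,1),round(a,1)
def comps(m,amin):
    k,l,st,_=cv2.connectedComponentsWithStats(m.astype(np.uint8))
    return [l==i for i in range(1,k) if st[i,4]>=amin]
E
python3 - <<'E'
from h import *
for n in("top","scene"):
    z=np.load(f"pics/{n}0.npz");p=z["p"].astype(int);d=z["d"];P=cloud(n,d)
    ok=(d>0)&(P[...,0]>.3)&(P[...,0]<.9)&(abs(P[...,1])<.5);Z=P[...,2];X=P[...,:2]
    mx=p.max(-1);mn=p.min(-1)
    yel=ok&(p[...,0]>120)&(p[...,2]<80)&(p[...,0]-p[...,2]>100)
    print(n,"bench z",np.median(Z[ok]),"tray rect",rect(X[yel&(Z>.015)]))
    t=cv2.morphologyEx(yel.astype(np.uint8),cv2.MORPH_CLOSE,np.ones((35,35)))>0
    for m in comps(t&ok&(mx<110)&(Z>.055)&(Z<.085),20): print(" neck",rect(X[m]),Z[m].max().round(3),m.sum(),np.argwhere(m).mean(0).round())
    for m in comps(t&ok&(mx<110)&(Z>.010)&(Z<.024),30): print(" flange",rect(X[m]),np.median(Z[m]).round(3),m.sum())
    for nm,lo,hi,a in(("lid",.135,.16,500),("plate",.009,.034,300),):
        for m in comps(ok&~t&(Z>lo)&(Z<hi),a): print(nm,rect(X[m]),np.median(Z[m]).round(3),m.sum())
    fr=ok&~t&(Z>.018)&(Z<.034)&(mn>120)
    for m in comps(fr,100): print("frame",rect(X[m]),np.median(Z[m]).round(3),m.sum())
    for m in comps(ok&(mx<60)&(Z>.05)&(Z<.18)&~t,40): print("black",rect(X[m]),Z[m].min().round(3),Z[m].max().round(3),m.sum(),np.argwhere(m).mean(0).round())
    for m in comps(ok&(Z>.06)&(Z<.16)&(mn>90)&(X[...,0]>.6),60): print("can?",rect(X[m]),Z[m].max().round(3),m.sum())
E
```

```text
top bench z 0.0022107463573435293 tray rect (array([637.3, 120.2]), array([388.4, 720.8]), 18.3)
 neck (array([565.2, 269.8]), array([33.8, 31.9]), 21.7) 0.072 183 [187. 201.]
 neck (array([525.9, 357.5]), array([33.2, 33.2]), 42.5) 0.072 191 [204. 163.]
 neck (array([458.8, 280.2]), array([32.5, 31.7]), 89.8) 0.07 185 [233. 195.]
 flange (array([563.9, 270.7]), array([60.6, 57.8]), 78.6) 0.017 335
 flange (array([525.4, 356.7]), array([60., 59.]), 3.8) 0.017 358
 flange (array([518.7, 415. ]), array([ 2.3, 31. ]), 85.2) 0.017 30
 flange (array([458.6, 280.4]), array([57.4, 60.2]), 5.0) 0.017 355
lid (array([711.2, 293.2]), array([58.4, 57.3]), 45.4) 0.15 613
lid (array([ 542.2, -305.2]), array([212.1, 207.6]), 6.5) 0.152 9728
plate (array([863.9, -81.3]), array([ 70.6, 259.3]), 0.4) 0.021 652
plate (array([859.9, 189.3]), array([ 26.6, 198.8]), 21.8) 0.022 511
plate (array([598.8,  31.4]), array([285.7, 251.6]), 4.8) 0.017 6364
plate (array([524.9,  91.5]), array([149.4, 117. ]), 5.4) 0.015 2441
frame (array([ 865.7, -199.1]), array([68.6, 24.7]), 4.2) 0.026 206
frame (array([840.8,
[... 1913 characters left out ...]
5.]
black (array([ 508.7, -208.2]), array([158.5,  11.8]), 7.1) 0.051 0.15 931 [148. 325.]
black (array([ 626.9, -227.3]), array([34.1, 92.4]), 32.2) 0.054 0.15 162 [145. 279.]
black (array([432.6,  24.1]), array([27.3, 36.5]), 64.8) 0.136 0.169 227 [191. 358.]
black (array([513.9, -27.3]), array([111. ,  41.2]), 75.2) 0.053 0.121 147 [196. 319.]
black (array([522.2,  36.8]), array([49.1, 44. ]), 47.5) 0.077 0.119 89 [211. 316.]
can? (array([ 626.3, -298.3]), array([ 52.4, 213.2]), 0.0) 0.159 680
can? (array([ 698.7, -304.1]), array([61.7, 63.7]), 2.0) 0.082 272
can? (array([711.4, 296.2]), array([57. , 54.3]), 52.6) 0.154 736
can? (array([722.6, 320.5]), array([ 7.2, 34.2]), 67.1) 0.109 197
```

```bash
cat >> h.py <<'E'
def to(x,y,z,yaw):  # tool-frame shift (cm) after turning about tool z (deg) so tool y points at yaw deg
    s=manip.read_state();Rt=R.from_rotvec(s["tool_rot"]);ty=Rt.as_matrix()[:,1]
    dyaw=(yaw-np.degrees(np.arctan2(ty[1],ty[0]))+180)%360-180
    a=np.radians(yaw);Y=np.array([np.cos(a),np.sin(a),0]);Z=np.array([0,0,-1]);X=np.cross(Y,Z)
    d=(np.array([x,y,z])-s["ee_pos"])*100
    print("shift cm",np.round([d@X,d@Y,d@Z],2),"turn z",round(-dyaw,2),"tilt",np.round(Rt.as_matrix()[:,2],3),
      "F",np.round(s["ft_force"],1),"w",round(s["gripper_width"],4),"t",round(s["clock"],1))
O=np.array([.5754,.0287]);FY=5.1
def fx(x,y):  # fixture mm -> world m
    c,s=np.cos(np.radians(FY)),np.sin(np.radians(FY)); return O+np.array([c*x-s*y,s*x+c*y])/1000
E
python3 -m creep '[[0,0,0,0,0,-6.1],[0,0,0,0,0,-6.1],[0,0,0,0,0,-6.1],[0,0,0,0,0,-6.1],[0,0,0,0,0,-6.1]]' 0.3
python3 -m creep '[[-1.6,-2.5,0,0,0,0],[-1.6,-2.5,0,0,0,0],[-1.6,-2.5,0,0,0,0],[-1.6,-2.5,0,0,0,0],[-1.6,-2.5,0,0,0,0],[-1.6,-2.5,0,0,0,0],[-1.6,-2.5,0,0,0,0],[-1.6,-2.5,0,0,0,0]]'
python3 -m creep '[[-1.6,-2.5,0,0,0,0],[-1.6,-2.5,0,0,0,0],[-1.6,-2.5,0,0,0,0],[0,0,0,0,0,0],[0,0,0,0,0,0]]'
python3 -c "
from h import *
to(.459,.2815,.024,95.1)"
```

```text
clock: 0.52
ee_pos: [0.2574, 0.5415, 0.2221]
tool_rot: [0.147, -3.137, 0.002]
ft_force: [0.0, -0.0, 0.6]
gripper_width: 0.062
grip_force: 0.0
clock: 1.18
ee_pos: [0.4032, 0.3525, 0.2223]
tool_rot: [0.139, -3.138, 0.001]
ft_force: [1.0, -0.3, -0.7]
gripper_width: 0.0617
grip_force: 0.0
clock: 1.6
ee_pos: [0.4577, 0.2824, 0.2223]
tool_rot: [0.134, -3.138, 0.0]
ft_force: [-0.8, -0.1, -0.6]
gripper_width: 0.0618
grip_force: 0.0
shift cm [-0.12 -0.1  19.83] turn z -0.2 tilt [-0.001 -0.    -1.   ] F [-0.8 -0.1 -0.6] w 0.0618 t 1.6
```

```bash
python3 -m creep '[[-0.1,-0.1,3,0,0,0],[0,0,3.5,0,0,0],[0,0,3.5,0,0,0],[0,0,3.5,0,0,0],[0,0,3.3,0,0,0],[0,0,2,0,0,0],[0,0,1,0,0,0],[0,0,0,0,0,0]]' | tail -5
python3 -m creep '[[0,0,0,0,0,0],[0,0,0,0,0,0],[0,0,0,0,0,0],[0,0,0,0,0,0],[0,0,0,0,0,0],[0,0,0,0,0,0]]' 1
python3 -m creep '[[0,0,-1,0,0,0],[0,0,-2,0,0,0],[0,0,-3.3,0,0,0],[0,0,-3.5,0,0,0],[0,0,-3.5,0,0,0],[0,0,-3.5,0,0,0],[0,0,-3,0,0,0],[0,0,0,0,0,0]]'
python3 -c "
from h import *
p,d,P=snap('scene','c1')
p,d,P=snap('top','t1')
to(*fx(105,-80),.0385,95.1)"
```

```text
ee_pos: [0.4559, 0.2827, 0.0225]
tool_rot: [0.14, -3.134, 0.002]
ft_force: [-0.4, -0.7, 0.5]
gripper_width: 0.0616
grip_force: 0.0
clock: 2.77
ee_pos: [0.4592, 0.2825, 0.026]
tool_rot: [-0.139, 3.136, 0.0]
ft_force: [-0.5, -1.9, 7.6]
gripper_width: 0.0335
grip_force: 30.0
clock: 3.43
ee_pos: [0.4615, 0.2842, 0.2296]
tool_rot: [-0.139, 3.128, 0.007]
ft_force: [0.6, -0.1, -3.3]
gripper_width: 0.0338
grip_force: 30.0
shift cm [-19.87 -34.35  18.55] turn z -0.03 tilt [ 0.002  0.001 -1.   ] F [-0.4  0.3 -2.9] w 0.0333 t 3.5
```

View pics/c1.png

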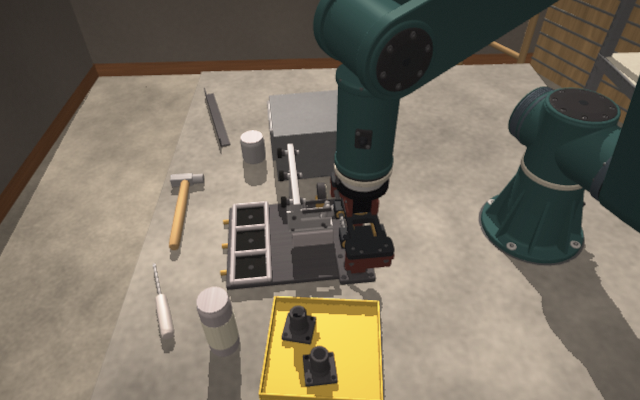

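The casting came up out of the tray, held at 33.5 mm. In the scene view the other two are undisturbed at (298,322) and (320,365).

```bash
python3 -m creep '[[-2.84,-2,0,0,0,0],[-2.84,-2,0,0,0,0],[-2.84,-2,0,0,0,0],[-2.84,-2,0,0,0,0],[-2.84,-2,0,0,0,0],[-2.84,-2,0,0,0,0],[-2.84,-2,0,0,0,0]]' | tail -3
python3 -m creep '[[0,-3,0,0,0,0],[0,-3,0,0,0,0],[0,-3,0,0,0,0],[0,-3,0,0,0,0],[0,-3,0,0,0,0],[0,-3,0,0,0,0],[0,-2,0,0,0,0]]' |tail -3
python3 -m creep '[[0,-0.35,0,0,0,0],[0,0,2.5,0,0,0],[0,0,3,0,0,0],[0,0,3,0,0,0],[0,0,2.5,0,0,0],[0,0,1.5,0,0,0],[0,0,0,0,0,0],[0,0,0,0,0,0]]'
python3 -c "
from h import *
to(*fx(105,-80),.0395,95.1)
p,d,P=snap('top','t2')
"
```

```text
ft_force: [-0.3, 0.2, -3.9]
gripper_width: 0.0336
grip_force: 30.0
ft_force: [-1.4, 0.2, -1.8]
gripper_width: 0.0334
grip_force: 30.0
clock: 5.37
ee_pos: [0.6845, -0.0411, 0.095]
tool_rot: [0.139, -3.133, -0.002]
ft_force: [1.1, -0.5, -3.6]
gripper_width: 0.0336
grip_force: 30.0
shift cm [-0.25 -0.08  5.55] turn z -0.01 tilt [-0.006  0.001 -1.   ] F [ 1.1 -0.5 -3.6] w 0.0336 t 5.4
```

View pics/t2.png

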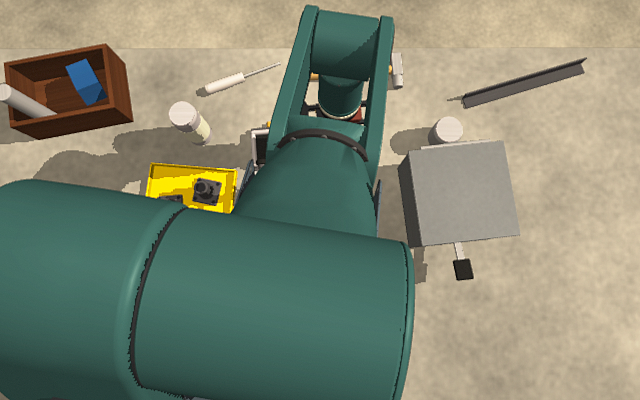

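The arm hides the nests in the top view; the castings left in the tray are still in place (~(207,190) and (172,200)). I'll use the scene camera from here.

```bash
python3 -m creep '[[-0.2,0,0.8,0,0,0],[0,0,1,0,0,0],[0,0,0.8,0,0,0],[0,0,0.4,0,0,0],[0,0,0,0,0,0],[0,0,0,0,0,0],[0,0,0,0,0,0]]' 
python3 -c "
from h import *
to(*fx(105,-80),.0395,95.1)
p,d,P=snap('scene')
cv2.imwrite('pics/c2.png',cv2.resize(p[170:310,190:370,::-1],None,fx=4,fy=4))
"
```

```text
clock: 6.0
ee_pos: [0.6889, -0.0419, 0.0679]
tool_rot: [-0.139, 3.138, -0.0]
ft_force: [-0.3, 0.4, -3.6]
gripper_width: 0.0337
grip_force: 30.0
shift cm [0.18 0.04 2.84] turn z -0.03 tilt [ 0. -0. -1.] F [-0.3  0.4 -3.6] w 0.0337 t 6.0
```

View pics/c2.png

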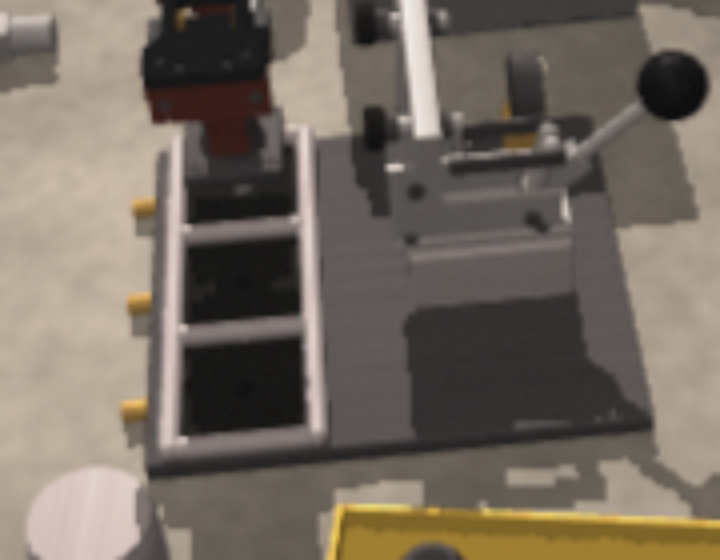

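The casting hangs squarely over nest0 (crop ~240,180), between the frame bars. I'll correct by 2 mm and lower it.

```bash
python3 -m creep '[[0.18,0,0.4,0,0,0],[0,0,0.4,0,0,0],[0,0,0.4,0,0,0],[0,0,0.3,0,0,0],[0,0,0.3,0,0,0],[0,0,0.3,0,0,0],[0,0,0.2,0,0,0],[0,0,0.2,0,0,0]]' 
python3 -m creep '[[0,0,0.1,0,0,0],[0,0,0.1,0,0,0],[0,0,0.1,0,0,0],[0,0,0.1,0,0,0],[0,0,0,0,0,0],[0,0,0,0,0,0]]' 
python3 -c "
from h import *
to(*fx(105,-80),.0395,95.1)
p,d,P=snap('scene')
cv2.imwrite('pics/c3.png',cv2.resize(p[170:310,190:370,::-1],None,fx=4,fy=4))
"
```

```text
clock: 6.72
ee_pos: [0.6869, -0.042, 0.0423]
tool_rot: [0.139, -3.138, 0.0]
ft_force: [0.7, 0.6, -3.2]
gripper_width: 0.0334
grip_force: 30.0
clock: 7.22
ee_pos: [0.687, -0.042, 0.04]
tool_rot: [-0.139, 3.138, -0.0]
ft_force: [-3.5, 0.6, 6.5]
gripper_width: 0.0336
grip_force: 30.0
shift cm [-0.02  0.03  0.05] turn z -0.02 tilt [ 0. -0. -1.] F [-3.5  0.6  6.5] w 0.0336 t 7.2
```

```bash
python3 -m creep '[[0,0,0,0,0,0],[0,0,0,0,0,0],[0,0,0,0,0,0],[0,0,-1,0,0,0],[0,0,-1.5,0,0,0],[0,0,-2,0,0,0],[0,0,-3,0,0,0],[0,0,-3,0,0,0]]' 0.3
python3 -m creep '[[0,0,-3,0,0,0],[0,0,-3,0,0,0],[0,1,-1.5,0,0,0],[0,3,0,0,0,0],[0,3,0,0,0,0],[0,3,0,0,0,0],[0,3,0,0,0,0],[0,3,0,0,0,0]]'|tail -3
python3 -m creep '[[0,3,0,0,0,0],[0,3,0,0,0,0],[0,2,0,0,0,0],[2.08,2.88,0,0,0,0],[2.08,2.88,0,0,0,0],[2.08,2.88,0,0,0,0],[2.08,2.88,0,0,0,0],[2.08,2.88,0,0,0,0]]'|tail -3
python3 -m creep '[[2.08,2.88,0,0,0,1.3],[0,0,0,0,0,0],[0,0,0,0,0,0],[0,0,0,0,0,0],[0,0,0,0,0,0]]'|tail -3
python3 -c "
from h import *
to(.5257,.3585,.0255,93.8)
p,d,P=snap('scene')
cv2.imwrite('pics/c4.png',p[150:,150:450,::-1])
"
```

```text
clock: 7.93
ee_pos: [0.6863, -0.0419, 0.1446]
tool_rot: [0.139, -3.137, -0.0]
ft_force: [0.2, 0.6, 0.5]
gripper_width: 0.0614
grip_force: 0.0
ft_force: [0.5, 0.1, -0.5]
gripper_width: 0.0618
grip_force: 0.0
ft_force: [0.5, 1.1, -1.0]
gripper_width: 0.0617
grip_force: 0.0
ft_force: [-0.6, -0.7, 0.3]
gripper_width: 0.0617
grip_force: 0.0
shift cm [ 0.13  0.12 19.35] turn z -0.07 tilt [ 0.001 -0.    -1.   ] F [-0.6 -0.7  0.3] w 0.0617 t 9.7
```

View pics/c4.png

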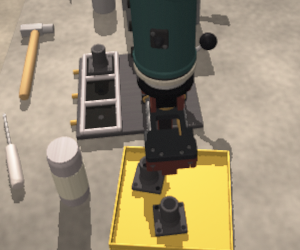

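Casting C stands in nest0 (crop 97,55), and B and A are unmoved in the tray. Picking B.

```bash
python3 -m creep '[[0.13,0.12,3,0,0,0],[0,0,3.5,0,0,0],[0,0,3.5,0,0,0],[0,0,3.5,0,0,0],[0,0,3,0,0,0],[0,0,2,0,0,0],[0,0,0.85,0,0,0],[0,0,0,0,0,0]]' | tail -5
python3 -m creep '[[0,0,0,0,0,0],[0,0,0,0,0,0],[0,0,0,0,0,0],[0,0,0,0,0,0],[0,0,0,0,0,0],[0,0,0,0,0,0]]' 1
python3 -m creep '[[0,0,-1,0,0,0],[0,0,-2,0,0,0],[0,0,-3.3,0,0,0],[0,0,-3.5,0,0,0],[0,0,-3.5,0,0,0],[0,0,-3.5,0,0,0],[0,0,-2.5,0,0,-1.3],[0,0,0,0,0,0]]'
python3 -c "
from h import *
to(*fx(105,0),.0400,95.1)"
```

```text
ee_pos: [0.524, 0.3576, 0.0229]
tool_rot: [0.101, -3.136, 0.003]
ft_force: [0.2, 0.1, 0.5]
gripper_width: 0.0614
grip_force: 0.0
clock: 10.9
ee_pos: [0.5256, 0.3594, 0.0266]
tool_rot: [-0.104, 3.138, 0.0]
ft_force: [0.2, -1.7, 6.4]
gripper_width: 0.0338
grip_force: 30.0
clock: 11.57
ee_pos: [0.5275, 0.3612, 0.225]
tool_rot: [-0.14, 3.129, 0.008]
ft_force: [0.1, -0.3, -2.5]
gripper_width: 0.0332
grip_force: 30.0
shift cm [-12.31 -33.54  18.5 ] turn z 0.04 tilt [ 0.009  0.005 -1.   ] F [ 0.1 -0.3 -2.5] w 0.0332 t 11.6
```

```bash
python3 -m creep '[[-2.07,-2.88,0,0,0,0],[-2.07,-2.88,0,0,0,0],[-2.07,-2.88,0,0,0,0],[-2.07,-2.88,0,0,0,0],[-2.07,-2.88,0,0,0,0],[-2.07,-2.88,0,0,0,0],[0,-2.5,0,0,0,0],[0,-2.5,0,0,0,0]]' | tail -3
python3 -m creep '[[0,-3,0,0,0,0],[0,-3,0,0,0,0],[0,-3,0,0,0,0],[0,-2,0,0,0,0],[0,0,3,0,0,0],[0,0,3,0,0,0],[0,0,3,0,0,0],[0,0,3,0,0,0]]' |tail -3
python3 -m creep '[[0,0,2,0,0,0],[0,0,1,0,0,0],[0,0,0,0,0,0],[0,0,0,0,0,0],[0,0,0,0,0,0],[0,0,0,0,0,0]]'
python3 -c "
from h import *
to(*fx(105,0),.0405,95.1)
"
```

```text
ft_force: [-0.1, -0.1, -2.9]
gripper_width: 0.0337
grip_force: 30.0
ft_force: [0.3, 1.0, -3.2]
gripper_width: 0.0337
grip_force: 30.0
clock: 13.4
ee_pos: [0.6793, 0.0388, 0.07]
tool_rot: [-0.139, 3.135, -0.001]
ft_force: [-0.1, -0.3, -2.7]
gripper_width: 0.0334
grip_force: 30.0
shift cm [-0.06 -0.08  2.95] turn z -0.03 tilt [ 0.003 -0.    -1.   ] F [-0.1 -0.3 -2.7] w 0.0334 t 13.4
```

```bash
python3 -m creep '[[-0.05,-0.08,0.4,0,0,0],[0,0,0.5,0,0,0],[0,0,0.5,0,0,0],[0,0,0.4,0,0,0],[0,0,0.4,0,0,0],[0,0,0.3,0,0,0],[0,0,0.2,0,0,0],[0,0,0.2,0,0,0]]' |tail -5
python3 -m creep '[[0,0,0.1,0,0,0],[0,0,0,0,0,0],[0,0,0,0,0,0]]' 
python3 -m creep '[[0,0,0,0,0,0],[0,0,0,0,0,0],[0,0,0,0,0,0],[0,0,-1,0,0,0],[0,0,-1.5,0,0,0],[0,0,-2,0,0,0],[0,0,-3,0,0,0],[0,0,-3,0,0,0]]' 0.3 |tail -3
python3 -m creep '[[0,0,-3,0,0,0],[0,0,-3,0,0,0],[0,0.5,-1.5,0,0,0],[0,3,0,0,0,0],[0,3,0,0,0,0],[0,3,0,0,0,0],[0,3,0,0,0,0],[0,1.5,0,0,0,0]]'|tail -3
python3 -m creep '[[2.38,2.58,0,0,0,0],[2.38,2.58,0,0,0,0],[2.37,2.57,0,0,0,0],[2.37,2.57,0,0,0,0],[0,0,0,0,0,5.6],[0,0,0,0,0,5.5],[0,0,0,0,0,5.5],[0,0,0,0,0,0]]'|tail -3
python3 -m creep '[[0,0,0,0,0,0],[0,0,0,0,0,0],[0,0,0,0,0,0]]'|tail -3
python3 -c "
from h import *
to(.564,.2715,.0255,78.5)
p,d,P=snap('scene')
cv2.imwrite('pics/c5.png',p[150:,150:450,::-1])
"
```

```text
ee_pos: [0.6779, 0.038, 0.0405]
tool_rot: [0.139, -3.137, 0.0]
ft_force: [-9.9, 0.5, 26.1]
gripper_width: 0.0334
grip_force: 30.0
clock: 14.32
ee_pos: [0.678, 0.038, 0.0406]
tool_rot: [0.139, -3.138, 0.0]
ft_force: [-7.7, 0.2, 15.3]
gripper_width: 0.0334
grip_force: 30.0
ft_force: [-0.0, -0.3, 0.2]
gripper_width: 0.0614
grip_force: 0.0
ft_force: [0.1, 0.5, 0.3]
gripper_width: 0.0615
grip_force: 0.0
ft_force: [0.3, -1.3, -0.7]
gripper_width: 0.0616
grip_force: 0.0
ft_force: [0.4, 1.1, -0.2]
gripper_width: 0.0618
grip_force: 0.0
shift cm [-0.14  0.04 19.27] turn z 0.06 tilt [-0. -0. -1.] F [ 0.4  1.1 -0.2] w 0.0618 t 16.6
```

View pics/c5.png

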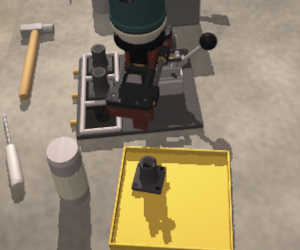

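Castings stand in nest0 (crop 97,55) and nest1 (99,80); A is unmoved at (150,165). Picking A.

```bash
python3 -m creep '[[-0.14,0.04,3,0,0,0],[0,0,3.5,0,0,0],[0,0,3.5,0,0,0],[0,0,3.5,0,0,0],[0,0,3,0,0,0],[0,0,1.8,0,0,0],[0,0,0.97,0,0,0],[0,0,0,0,0,0]]' | tail -5
python3 -m creep '[[0,0,0,0,0,0],[0,0,0,0,0,0],[0,0,0,0,0,0],[0,0,0,0,0,0],[0,0,0,0,0,0],[0,0,0,0,0,0]]' 1
python3 -m creep '[[0,0,-1,0,0,0],[0,0,-2,0,0,0],[0,0,-3.3,0,0,0],[0,0,-3.5,0,0,0],[0,0,-3.5,0,0,-5.6],[0,0,-3.5,0,0,-5.5],[0,0,-2.5,0,0,-5.5],[0,0,0,0,0,0]]'|tail -3
python3 -m creep '[[0,0,0,0,0,0],[0,0,0,0,0,0],[0,0,0,0,0,0]]'|tail -3
python3 -c "
from h import *
to(*fx(103.5,80),.0400,95.1)"
```

```text
ee_pos: [0.5623, 0.271, 0.0231]
tool_rot: [-0.314, -3.122, 0.003]
ft_force: [0.0, -0.1, 0.9]
gripper_width: 0.0614
grip_force: 0.0
clock: 17.78
ee_pos: [0.5646, 0.2719, 0.0268]
tool_rot: [0.315, 3.124, 0.001]
ft_force: [0.1, -1.0, 6.2]
gripper_width: 0.0335
grip_force: 30.0
ft_force: [0.5, 0.5, -2.1]
gripper_width: 0.034
grip_force: 30.0
ft_force: [-0.6, -0.2, -3.9]
gripper_width: 0.0336
grip_force: 30.0
shift cm [ -9.53 -16.27  17.6 ] turn z -0.11 tilt [-0.004 -0.002 -1.   ] F [-0.6 -0.2 -3.9] w 0.0336 t 18.7
```

```bash
python3 -m creep '[[-1.58,-1.7,0,0,0,0],[-1.58,-1.7,0,0,0,0],[-1.58,-1.7,0,0,0,0],[-1.58,-1.7,0,0,0,0],[-1.58,-1.7,0,0,0,0],[-1.58,-1.7,0,0,0,0],[0,-3,0,0,0,0],[0,-3,0,0,0,0]]' | tail -3
python3 -m creep '[[0,-0.1,2,0,0,0],[0,0,3,0,0,0],[0,0,3,0,0,0],[0,0,3,0,0,0],[0,0,2.5,0,0,0],[0,0,1.2,0,0,0],[0,0,0,0,0,0],[0,0,0,0,0,0]]' |tail -3
python3 -m creep '[[0,0,0,0,0,0],[0,0,0,0,0,0],[0,0,0,0,0,0]]'|tail -3
python3 -c "
from h import *
to(*fx(103.5,80),.0405,95.1)
"
```

```text
ft_force: [-0.3, -0.3, -3.1]
gripper_width: 0.0336
grip_force: 30.0
ft_force: [-0.3, -0.1, -2.7]
gripper_width: 0.0334
grip_force: 30.0
ft_force: [-0.1, 0.4, -1.9]
gripper_width: 0.0334
grip_force: 30.0
shift cm [ 0.26 -0.01  3.28] turn z -0.03 tilt [ 0.003  0.    -1.   ] F [-0.1  0.4 -1.9] w 0.0334 t 20.3
```

```bash
python3 -m creep '[[0.1,0,0.4,0,0,0],[0,0,0.5,0,0,0],[0,0,0.5,0,0,0],[0,0,0.4,0,0,0],[0,0,0.3,0,0,0],[0,0,0,0,0,0],[0,0,0,0,0,0]]' |tail -5
python3 -c "
from h import *
to(*fx(103.5,80),.0405,95.1)
p,d,P=snap('scene')
cv2.imwrite('pics/c6.png',cv2.resize(p[170:310,190:370,::-1],None,fx=4,fy=4))
"
```

```text
ee_pos: [0.6713, 0.1177, 0.0499]
tool_rot: [0.139, -3.138, 0.0]
ft_force: [-0.1, 0.3, -2.8]
gripper_width: 0.034
grip_force: 30.0
shift cm [-0.01 -0.01  0.94] turn z -0.03 tilt [-0.001 -0.    -1.   ] F [-0.1  0.3 -2.8] w 0.034 t 20.9
```

View pics/c6.png

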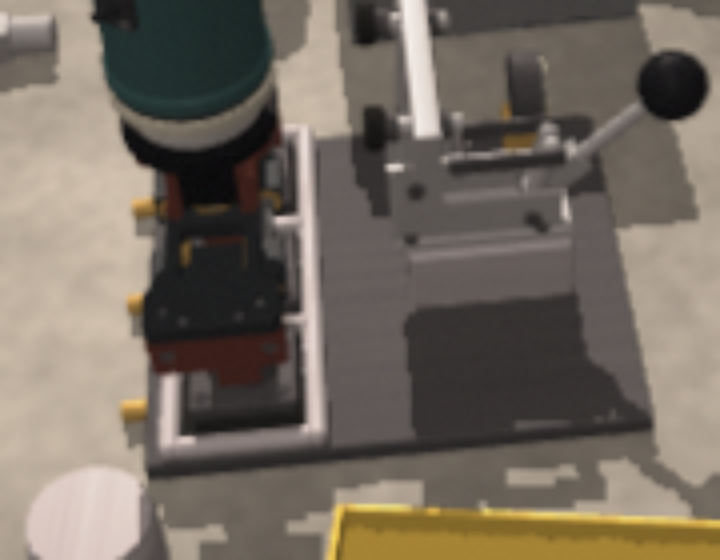

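The casting sits inside the nest2 frame (crop ~245,400). Lower, release, then go round to the knob.

```bash
python3 -m creep '[[0,0,0.3,0,0,0],[0,0,0.3,0,0,0],[0,0,0.2,0,0,0],[0,0,0.1,0,0,0],[0,0,0.1,0,0,0],[0,0,0,0,0,0],[0,0,0,0,0,0]]' |tail -5
python3 -m creep '[[0,0,0,0,0,0],[0,0,0,0,0,0],[0,0,0,0,0,0],[0,0,-1,0,0,0],[0,0,-1.5,0,0,0],[0,0,-2,0,0,0],[0,0,-3,0,0,0],[0,0,-3,0,0,0]]' 0.3 |tail -3
python3 -m creep '[[0,0,-3,0,0,0],[0,0,-3,0,0,0],[0,0,-3,0,0,0],[0,3,-1.5,0,0,0],[0,3,0,0,0,0],[0,3,0,0,0,0],[0,3,0,0,0,0]]' 0.1|tail -3
python3 -m creep '[[3.6,0,0,0,0,0],[3.6,0,0,0,0,0],[3.6,0,0,0,0,0],[3.6,0,0,0,0,0],[3.6,0,0,0,0,0],[3.6,0,0,0,0,0],[3.4,0,0,0,0,0]]'|tail -3
python3 -m creep '[[0,-3.3,0,0,0,0],[0,-3.3,0,0,0,0],[0,-3.3,0,0,0,0],[0,-3.3,0,0,0,0],[0,-3.3,0,0,0,0],[0,-3.4,0,0,0,0],[0,0,0,0,0,0],[0,0,0,0,0,0]]'|tail -3
python3 -m creep '[[0,0,0,0,0,0],[0,0,0,0,0,0],[0,0,0,0,0,0]]'|tail -3
python3 -c "
from h import *
p,d,P=snap('scene')
cv2.imwrite('pics/c7.png',cv2.resize(p[150:330,180:420,::-1],None,fx=3,fy=3))
to(*fx(-146,0),.126,95.1)
ok=d>0
for m in comps(ok&(p.max(-1)<60)&(P[...,2]>.055)&(P[...,2]<.1)&(P[...,0]>.6)&(P[...,0]<.75)&(abs(P[...,1]-.04)<.16),30): print('neck',rect(P[m][:,:2]),P[m][:,2].max())
for m in comps(ok&(p.max(-1)<60)&(P[...,2]>.12)&(P[...,2]<.18)&(abs(P[...,0]-.43)<.04)&(abs(P[...,1]-.02)<.04),30): print('knob',rect(P[m][:,:2]),P[m][:,2].min(),P[m][:,2].max())
"
```

```text
ee_pos: [0.6713, 0.1177, 0.0409]
tool_rot: [0.139, -3.138, 0.0]
ft_force: [-2.2, -1.3, 3.1]
gripper_width: 0.0337
grip_force: 30.0
ft_force: [0.3, -0.4, 0.8]
gripper_width: 0.0614
grip_force: 0.0
ft_force: [0.6, 0.3, -0.8]
gripper_width: 0.0792
grip_force: 0.0
ft_force: [0.3, 1.0, -0.1]
gripper_width: 0.0791
grip_force: 0.0
ft_force: [-0.5, 0.7, -0.5]
gripper_width: 0.0794
grip_force: 0.0
ft_force: [-0.4, -0.1, -1.5]
gripper_width: 0.0787
grip_force: 0.0
shift cm [-0.03 -0.24 12.46] turn z 0.09 tilt [ 0.  0. -1.] F [-0.8 -0.  -0.1] w 0.079 t 24.3
neck (array([684.7, -29.3]), array([30.6, 14.5]), 6.9) 0.08233703923376356
neck (array([674.2,  47.6]), array([32.8, 17.3]), 16.7) 0.08234886091658267
neck (array([668.5, 127.7]), array([32.7, 15.2]), 12.4) 0.082036182020643
knob (array([432.7,  24.2]), array([25.2, 36.2]), 65.7) 0.13669944510164966 0.16958806599140008
```

View pics/c7.png

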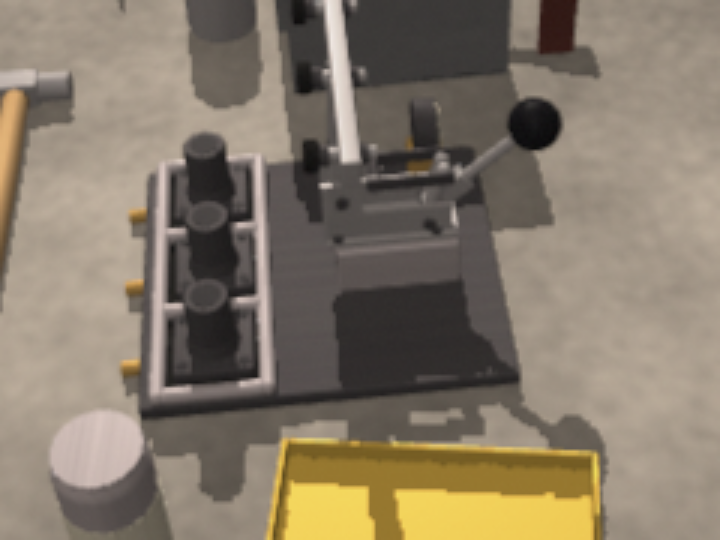

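All three castings sit flat and square in their nests (crop 205,180, 210,250 and 210,330). The clamp is open with its knob at (535,122). Descending on the knob and gripping it.

```bash
python3 -m creep '[[0,-0.1,2,0,0,0],[0,0,2.5,0,0,0],[0,0,2.5,0,0,0],[0,0,2.5,0,0,0],[0,0,1.8,0,0,0],[0,0,1,0,0,0],[0,0,0,0,0,0],[0,0,0,0,0,0]]' |tail -5
python3 -m creep '[[0,0,0,0,0,0],[0,0,0,0,0,0],[0,0,0,0,0,0],[0,0,0,0,0,0],[0,0,0,0,0,0],[0,0,0,0,0,0],[0,0,0,0,0,0]]' 1
python3 -c "
from h import *
to(*fx(-146,0),.126,95.1)"
```

```text
ee_pos: [0.4293, 0.0166, 0.1272]
tool_rot: [0.141, -3.137, -0.0]
ft_force: [0.2, 0.1, 1.1]
gripper_width: 0.0794
grip_force: 0.0
clock: 25.55
ee_pos: [0.4297, 0.0166, 0.1277]
tool_rot: [-0.138, 3.138, 0.002]
ft_force: [-1.2, 3.3, 3.3]
gripper_width: 0.0387
grip_force: 30.0
shift cm [-0.02 -0.09  0.17] turn z -0.08 tilt [ 0.     0.001 -1.   ] F [-1.2  3.3  3.3] w 0.0387 t 25.6
```

```bash
python3 -m creep '[[-0.67,0,-0.61,0,0,0],[-0.67,0,-0.61,0,0,0],[-0.76,0,-0.5,0,0,0],[-0.76,0,-0.5,0,0,0],[-0.83,0,-0.37,0,0,0],[-0.84,0,-0.36,0,0,0],[-0.87,0,-0.22,0,0,0],[-0.88,0,-0.22,0,0,0]]'
python3 -m creep '[[-0.9,0,-0.08,0,0,0],[-0.91,0,-0.07,0,0,0],[0,0,0,0,0,0],[0,0,0,0,0,0]]'
python3 -c "
from h import *
to(*fx(-65,0),.162,95.1)"
```

```text
clock: 26.22
ee_pos: [0.4949, 0.0223, 0.1626]
tool_rot: [-0.138, 3.135, 0.002]
ft_force: [2.9, 6.4, -8.5]
gripper_width: 0.0391
grip_force: 30.0
clock: 26.55
ee_pos: [0.5139, 0.024, 0.1639]
tool_rot: [-0.139, 3.133, 0.002]
ft_force: [3.4, 5.0, -3.1]
gripper_width: 0.0387
grip_force: 30.0
shift cm [ 0.33 -0.08  0.19] turn z -0.04 tilt [ 0.005  0.001 -1.   ] F [ 3.4  5.  -3.1] w 0.0387 t 26.6
```

```bash
python3 -m creep '[[-0.9,0,0.05,0,0,0],[-0.9,0,0.1,0,0,0],[-0.88,0,0.2,0,0,0],[-0.87,0,0.24,0,0,0],[0,0,0,0,0,0],[0,0,0,0,0,0]]'
python3 -m creep '[[-0.6,0,0.25,0,0,0],[-0.6,0,0.25,0,0,0],[-0.55,0,0.26,0,0,0],[-0.2,0,0.1,0,0,0],[0,0,0,0,0,0],[0,0,0,0,0,0]]'
python3 -c "
from h import *
to(*fx(-12,0),.148,95.1)
p,d,P=snap('scene')
cv2.imwrite('pics/c8.png',cv2.resize(p[100:330,180:450,::-1],None,fx=2.5,fy=2.5))
"
```

```text
clock: 27.05
ee_pos: [0.5466, 0.0269, 0.1575]
tool_rot: [0.139, -3.138, -0.001]
ft_force: [-3.2, 3.9, 3.9]
gripper_width: 0.0389
grip_force: 30.0
clock: 27.55
ee_pos: [0.5647, 0.0285, 0.1496]
tool_rot: [0.14, -3.137, -0.001]
ft_force: [-6.9, 4.5, 10.5]
gripper_width: 0.0384
grip_force: 30.0
shift cm [ 0.14 -0.07  0.16] turn z 0.01 tilt [-0.002  0.    -1.   ] F [-6.9  4.5 10.5] w 0.0384 t 27.6
```

View pics/c8.png

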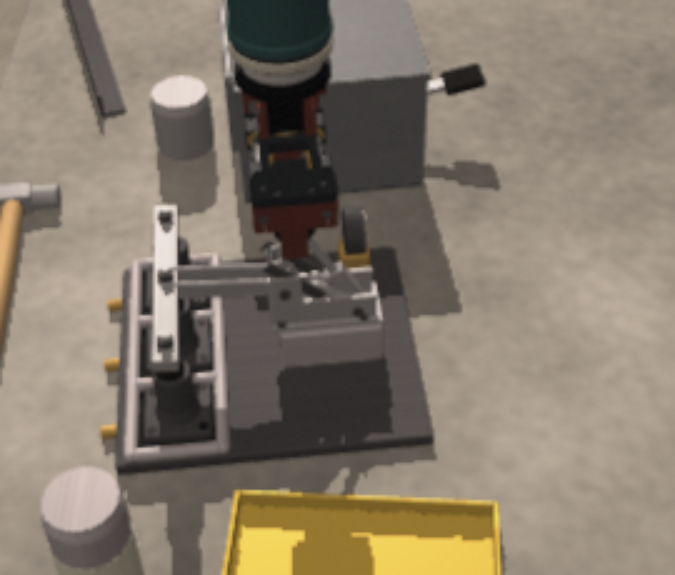

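The bar is level on the castings (crop 165,285) and the tips are down. I'll press a little more to be sure it is on its stop, then open the fingers and look at the knob.

```bash
python3 -m creep '[[-0.3,0,0.15,0,0,0],[-0.3,0,0.15,0,0,0],[0,0,0,0,0,0],[0,0,0,0,0,0]]'
python3 -m creep '[[0.3,0,-0.15,0,0,0],[0.3,0,-0.15,0,0,0],[0,0,0,0,0,0],[0,0,0,0,0,0]]'
python3 -m creep '[[0,0,0,0,0,0],[0,0,0,0,0,0],[0,0,0,0,0,0],[0,0,-1,0,0,0],[0,0,-2,0,0,0],[0,0,-3,0,0,0],[0,0,-3,0,0,0],[0,0,-3,0,0,0]]' 0.1
python3 -m creep '[[0,0,0,0,0,0],[0,0,0,0,0,0],[0,0,0,0,0,0],[0,0,0,0,0,0],[0,0,0,0,0,0],[0,0,0,0,0,0],[0,0,0,0,0,0],[0,0,0,0,0,0]]'|head -1
python3 -c "
from h import *
p,d,P=snap('scene')
cv2.imwrite('pics/c9.png',cv2.resize(p[100:330,180:450,::-1],None,fx=2.5,fy=2.5))
to(*fx(-12,0),.148,95.1)
for m in comps((d>0)&(p.max(-1)<60)&(P[...,2]>.14)&(P[...,2]<.2)&(abs(P[...,0]-.56)<.06)&(abs(P[...,1]-.03)<.05),20): print('knob',rect(P[m][:,:2]),P[m][:,2].min(),P[m][:,2].max(),m.sum())
"
```

```text
clock: 27.93
ee_pos: [0.5682, 0.0288, 0.1478]
tool_rot: [0.14, -3.133, -0.0]
ft_force: [-16.0, 3.5, 26.5]
gripper_width: 0.0386
grip_force: 30.0
clock: 28.27
ee_pos: [0.567, 0.0287, 0.1488]
tool_rot: [-0.139, 3.136, 0.001]
ft_force: [2.7, 6.1, -4.1]
gripper_width: 0.039
grip_force: 30.0
clock: 28.93
ee_pos: [0.5649, 0.0275, 0.2704]
tool_rot: [-0.139, 3.139, -0.001]
ft_force: [0.6, -0.2, -0.2]
gripper_width: 0.0788
grip_force: 0.0
clock: 29.6
shift cm [ 0.14 -0.02 11.99] turn z -0.03 tilt [-0.001 -0.    -1.   ] F [-1.3 -0.4 -0.7] w 0.0788 t 29.6
knob (array([562.8,  33.5]), array([34.3, 31.3]), 31.9) 0.1560575558434356 0.19056590143969088 248
```

View pics/c9.png

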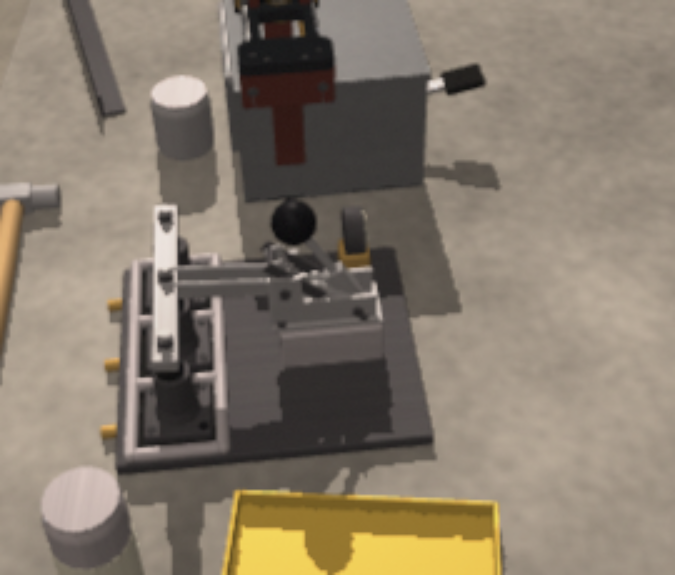

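The clamp stays closed with the robot clear: the knob is at world x = 0.563 as specified for closed, crop (293,220), and all the tips are down. I'll wait about 4.5 s, then grip the knob again.

```bash
Z='[[0,0,0,0,0,0],[0,0,0,0,0,0],[0,0,0,0,0,0],[0,0,0,0,0,0],[0,0,0,0,0,0],[0,0,0,0,0,0],[0,0,0,0,0,0],[0,0,0,0,0,0]]' ; unset Z
python3 -m creep '[[0,0,0,0,0,0],[0,0,0,0,0,0],[0,0,0,0,0,0],[0,0,0,0,0,0],[0,0,0,0,0,0],[0,0,0,0,0,0],[0,0,0,0,0,0],[0,0,0,0,0,0]]'|head -1
python3 -m creep '[[0,0,0,0,0,0],[0,0,0,0,0,0],[0,0,0,0,0,0],[0,0,0,0,0,0],[0,0,0,0,0,0],[0,0,0,0,0,0],[0,0,0,0,0,0],[0,0,0,0,0,0]]'|head -1
python3 -m creep '[[0,0,0,0,0,0],[0,0,0,0,0,0],[0,0,0,0,0,0],[0,0,0,0,0,0],[0,0,0,0,0,0],[0,0,0,0,0,0],[0,0,0,0,0,0],[0,0,0,0,0,0]]'|head -1
python3 -m creep '[[0,0,0,0,0,0],[0,0,0,0,0,0],[0,0,0,0,0,0],[0,0,0,0,0,0],[0,0,0,0,0,0],[0,0,0,0,0,0],[0,0,0,0,0,0],[0,0,0,0,0,0]]'|head -1
python3 -m creep '[[0,0,0,0,0,0],[0,0,0,0,0,0],[0,0,0,0,0,0],[0,0,0,0,0,0],[0,0,0,0,0,0],[0,0,0,0,0,0],[0,0,0,0,0,0],[0,0,0,0,0,0]]'|head -1
python3 -m creep '[[0.1,0,2,0,0,0],[0,0,3,0,0,0],[0,0,3,0,0,0],[0,0,2,0,0,0],[0,0,1.2,0,0,0],[0,0,0.6,0,0,0],[0,0,0,0,0,0],[0,0,0,0,0,0]]' |tail -5
python3 -m creep '[[0,0,0,0,0,0],[0,0,0,0,0,0],[0,0,0,0,0,0],[0,0,0,0,0,0],[0,0,0,0,0,0],[0,0,0,0,0,0],[0,0,0,0,0,0]]' 1
python3 -c "
from h import *
to(*fx(-12,0),.148,95.1)"
```

```text
clock: 30.32
clock: 30.98
clock: 31.65
clock: 32.32
clock: 32.98
ee_pos: [0.5644, 0.0278, 0.1507]
tool_rot: [-0.139, 3.138, -0.0]
ft_force: [-1.2, -0.8, 0.5]
gripper_width: 0.0791
grip_force: 0.0
clock: 34.23
ee_pos: [0.5641, 0.0284, 0.1505]
tool_rot: [-0.138, 3.138, 0.002]
ft_force: [0.2, 2.7, 1.8]
gripper_width: 0.0385
grip_force: 30.0
shift cm [ 0.07 -0.08  0.25] turn z -0.05 tilt [ 0.     0.001 -1.   ] F [0.2 2.7 1.8] w 0.0385 t 34.2
```

```bash
python3 -m creep '[[0.55,0,-0.27,0,0,0],[0.6,0,-0.26,0,0,0],[0.6,0,-0.24,0,0,0],[0.87,0,-0.24,0,0,0],[0.88,0,-0.2,0,0,0],[0.9,0,-0.1,0,0,0],[0.9,0,-0.05,0,0,0],[0,0,0,0,0,0]]'
python3 -m creep '[[0.9,0,0.07,0,0,0],[0.9,0,0.08,0,0,0],[0.88,0,0.22,0,0,0],[0.87,0,0.22,0,0,0],[0.84,0,0.36,0,0,0],[0.83,0,0.37,0,0,0],[0.76,0,0.5,0,0,0],[0.76,0,0.5,0,0,0]]'
python3 -m creep '[[0.67,0,0.61,0,0,0],[0.67,0,0.61,0,0,0],[0.2,0,0.2,0,0,0],[0,0,0,0,0,0],[0,0,0,0,0,0]]'
python3 -c "
from h import *
to(*fx(-146,0),.126,95.1)"
```

```text
clock: 34.9
ee_pos: [0.5107, 0.0237, 0.1646]
tool_rot: [-0.139, 3.136, 0.001]
ft_force: [5.4, 6.3, -5.5]
gripper_width: 0.0388
grip_force: 30.0
clock: 35.57
ee_pos: [0.4441, 0.0178, 0.1432]
tool_rot: [-0.139, 3.135, 0.001]
ft_force: [-4.8, 6.9, 18.1]
gripper_width: 0.0381
grip_force: 30.0
clock: 35.98
ee_pos: [0.4242, 0.016, 0.1265]
tool_rot: [0.139, -3.132, -0.001]
ft_force: [-8.5, 3.6, 11.3]
gripper_width: 0.0375
grip_force: 30.3
shift cm [-0.57 -0.08  0.05] turn z -0.01 tilt [-0.006  0.    -1.   ] F [-8.5  3.6 11.3] w 0.0375 t 36.0
```

```bash
python3 -m creep '[[0.1,0,0.4,0,0,0],[0,0,0.4,0,0,0],[0,0,0,0,0,0],[0,0,0,0,0,0]]'
python3 -m creep '[[0,0,0,0,0,0],[0,0,0,0,0,0],[0,0,0,0,0,0],[0,0,-1,0,0,0],[0,0,-2,0,0,0],[0,0,-3,0,0,0],[0,0,-3,0,0,0],[0,0,-3,0,0,0]]' 0.1
python3 -m creep '[[0,-3,0,0,0,0],[0,-3,0,0,0,0],[0,-3,0,0,0,0],[0,-3,0,0,0,0],[0,-3,0,0,0,0],[0,0,0,0,0,0],[0,0,0,0,0,0],[0,0,0,0,0,0]]' 0.1
python3 -c "
from h import *
p,d,P=snap('scene')
cv2.imwrite('pics/c10.png',cv2.resize(p[100:330,180:450,::-1],None,fx=2.5,fy=2.5))
for m in comps((d>0)&(p.max(-1)<60)&(P[...,2]>.12)&(P[...,2]<.18)&(abs(P[...,0]-.43)<.05)&(abs(P[...,1]-.02)<.04),30): print('knob',rect(P[m][:,:2]),P[m][:,2].min(),P[m][:,2].max())
for m in comps((d>0)&(p.max(-1)<60)&(P[...,2]>.055)&(P[...,2]<.1)&(P[...,0]>.6)&(P[...,0]<.75)&(abs(P[...,1]-.04)<.16),30): print('neck',rect(P[m][:,:2]),P[m][:,2].max())
p,d,P=snap('top','t10')
for m in comps((d>0)&(p.max(-1)<60)&(P[...,2]>.05)&(P[...,2]<.1)&(P[...,0]<.42)&(P[...,1]<-.25),60): print('pad',rect(P[m][:,:2]),P[m][:,2].max())
to(.3705,-.322,.10,96.2)
"
```

```text
clock: 36.32
ee_pos: [0.4192, 0.0157, 0.1178]
tool_rot: [0.141, -3.124, -0.0]
ft_force: [-17.2, 0.1, 20.4]
gripper_width: 0.038
grip_force: 30.6
clock: 36.98
ee_pos: [0.4277, 0.0154, 0.24]
tool_rot: [-0.139, 3.138, -0.001]
ft_force: [-0.1, -0.4, -0.3]
gripper_width: 0.0789
grip_force: 0.0
clock: 37.65
ee_pos: [0.4407, -0.1335, 0.2384]
tool_rot: [0.138, -3.138, -0.0]
ft_force: [-0.4, 0.8, 0.1]
gripper_width: 0.0791
grip_force: 0.0
knob (array([431.5,  24.2]), array([25. , 36.4]), 76.4) 0.1366768406094001 0.1685702024387955
neck (array([684.7, -30. ]), array([30.5, 12.1]), 7.8) 0.08053842228554098
neck (array([673.7,  48.5]), array([32.9, 16.6]), 18.4) 0.08190904399878052
neck (array([667.1, 127. ]), array([33.2, 16.7]), 22.7) 0.08342844991983833
pad (array([ 383.6, -305.6]), array([14.1, 35.2]), 67.6) 0.07844502672770637
shift cm [  9.02 -18.05  13.85] turn z -1.08 tilt [-0.  0. -1.] F [-0.2  0.9 -0.5] w 0.0788 t 37.8
```

View pics/c10.png

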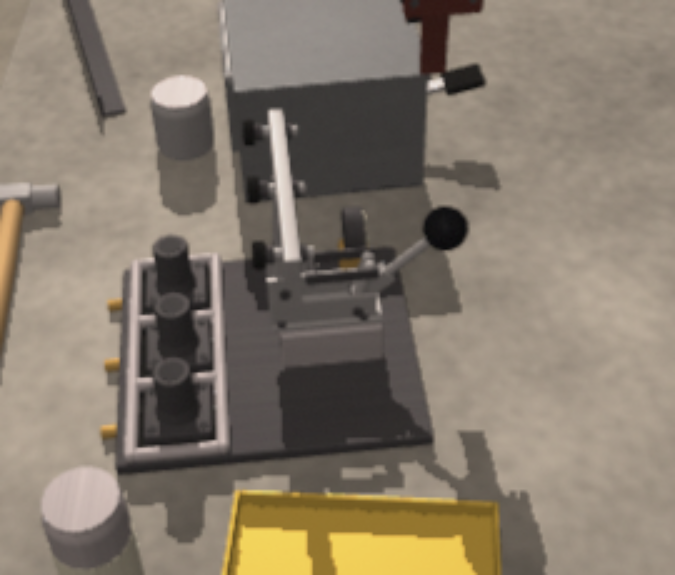

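The clamp is fully open again (knob back at its first place, crop 445,228) and the castings are still seated. Next I'll press the pedal with shut fingers.

```bash
python3 -m creep '[[0,-3,0,0,0,-1.1],[0,-3,0,0,0,0],[0,-3,0,0,0,0],[0,-3,0,0,0,0],[0,-3,0,0,0,0],[0,-3,0,0,0,0],[3,0,0,0,0,0],[3,0,0,0,0,0]]' 1 |tail -3
python3 -m creep '[[2.6,0,2,0,0,0],[0,0,3,0,0,0],[0,0,3,0,0,0],[0,0,3,0,0,0],[0,0,2,0,0,0],[0,0,0,0,0,0],[0,0,0,0,0,0],[0,0,0,0,0,0]]'
python3 -c "
from h import *
to(.3725,-.322,.075,96.2)
p,d,P=snap('scene')
cv2.imwrite('pics/c11.png',cv2.resize(p[60:220,240:440,::-1],None,fx=3,fy=3))
"
```

```text
ft_force: [-0.4, -0.4, -0.3]
gripper_width: 0.0291
grip_force: 0.0
clock: 39.08
ee_pos: [0.3752, -0.322, 0.1097]
tool_rot: [-0.171, 3.136, -0.002]
ft_force: [-0.5, 0.6, -0.2]
gripper_width: 0.0004
grip_force: 0.0
shift cm [0.27 0.03 3.47] turn z 0.04 tilt [ 0.001 -0.001 -1.   ] F [-0.5  0.6 -0.2] w 0.0004 t 39.1
```

View pics/c11.png

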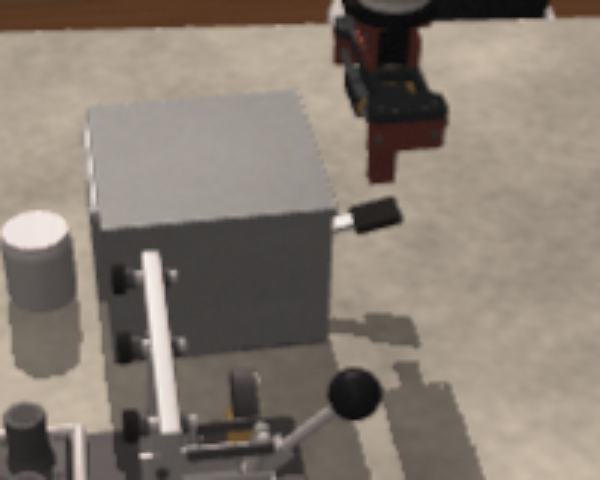

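The shut fingers (crop 380,180) are right above the pad (378,213). Pressing.

```bash
python3 -m creep '[[0.2,0,1,0,0,0],[0,0,1,0,0,0],[0,0,1,0,0,0],[0,0,0.6,0,0,0],[0,0,0.6,0,0,0],[0,0,0.6,0,0,0],[0,0,0.6,0,0,0],[0,0,0.6,0,0,0]]'|tail -5
python3 -m creep '[[0,0,0.6,0,0,0],[0,0,0.5,0,0,0],[0,0,0.5,0,0,0],[0,0,0.5,0,0,0],[0,0,0.3,0,0,0],[0,0,0.2,0,0,0],[0,0,0.1,0,0,0],[0,0,0,0,0,0]]'
python3 -c "
from h import *
to(.3725,-.322,.025,96.2)
"
```

```text
ee_pos: [0.3705, -0.3228, 0.0491]
tool_rot: [0.172, -3.134, 0.002]
ft_force: [-10.9, -3.3, 14.3]
gripper_width: 0.0006
grip_force: 7.0
clock: 40.47
ee_pos: [0.3714, -0.3228, 0.0245]
tool_rot: [0.171, -3.136, 0.002]
ft_force: [-12.3, 2.3, 43.2]
gripper_width: 0.0008
grip_force: 22.3
shift cm [-0.12  0.07 -0.05] turn z 0.04 tilt [-0.001 -0.002 -1.   ] F [-12.3   2.3  43.2] w 0.0008 t 40.5
```

```bash
python3 -m creep '[[0,0,-1,0,0,0],[0,0,-2,0,0,0],[0,0,-3,0,0,0],[0,0,-4,0,0,0],[0,0,-4,0,0,0],[0,0,-4,0,0,0],[0,0,-4,0,0,0],[0,0,-4,0,0,0]]' 0.3 |tail -5
python3 -c "
from h import *
p,d,P=snap('scene','c12')
p,d,P=snap('top')
X=P[...,:2];Z=P[...,2]
for m in comps((d>0)&(Z>.138)&(Z<.158)&(X[...,1]<-.15)&(X[...,0]>.4),60): print('rim',rect(X[m]),m.sum())
for m in comps((d>0)&(Z>.045)&(Z<.07)&(abs(X[...,0]-.54)<.11)&(abs(X[...,1]+.305)<.11),200): print('floor',rect(X[m]),m.sum())
for m in comps((d>0)&(Z>.2)&(abs(X[...,0]-.65)<.08)&(abs(X[...,1]+.305)<.15),100): print('lid',rect(X[m]),Z[m].max())
for m in comps((d>0)&(p.max(-1)<70)&(Z>.072)&(Z<.09)&(X[...,0]>.63)&(abs(X[...,1]-.04)<.16)&(X[...,0]<.73),30): print('neck',rect(X[m]),Z[m].max())
cv2.imwrite('pics/t12.png',p[80:300,220:560,::-1])
to(*fx(104,-80),.285,95.1)
"
```

```text
ee_pos: [0.3721, -0.3217, 0.2836]
tool_rot: [-0.169, 3.137, -0.0]
ft_force: [0.7, -0.8, -0.9]
gripper_width: 0.0506
grip_force: 0.0
rim (array([ 540.5, -304.7]), array([202.9, 205.2]), 6.4) 1200
floor (array([ 542.5, -316.3]), array([190.3, 174.9]), 6.4) 6222
floor (array([ 528.6, -206.3]), array([198.2,   2. ]), 6.5) 200
lid (array([ 654.9, -292.7]), array([ 28.2, 207.9]), 6.4) 0.3519897453307038
neck (array([687.7, -40.7]), array([28.6, 21.8]), 64.5) 0.08763749908638419
neck (array([678. ,  37.6]), array([22.5, 20.9]), 1.3) 0.08473723654824206
neck (array([672.1, 118.3]), array([19.5, 20.7]), 2.7) 0.08521437663483544
shift cm [-33.48  25.48   0.33] turn z 1.08 tilt [ 0.008 -0.01  -1.   ] F [ 0.  -1.4  0.2] w 0.0583 t 41.2
```

View pics/t12.png

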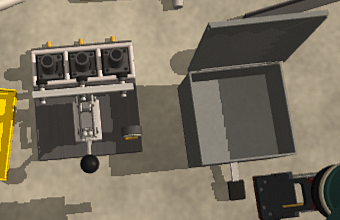

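The lid is fully open and the bin is empty: rim centre world (0.5405, -0.3047), 6.4° yaw. The castings are still in the nests (crop 50,65, 85,63 and 118,60). Going for nest0.

```bash
python3 -m creep '[[0,2.8,0,0,0,1.1],[0,2.8,0,0,0,0],[0,2.8,0,0,0,0],[0,2.8,0,0,0,0],[0,2.8,0,0,0,0],[0,2.8,0,0,0,0],[0,2.8,0,0,0,0],[-2,2,0,0,0,0]]' 0.3|tail -3
python3 -m creep '[[-3.5,0.8,0,0,0,0],[-3.5,0.8,0,0,0,0],[-3.5,0.8,0,0,0,0],[-3.5,0.8,0,0,0,0],[-3.5,0.6,0,0,0,0],[-3.5,0,0,0,0,0],[-3.5,0,0,0,0,0],[-3.5,0,0,0,0,0]]'|tail -3
python3 -m creep '[[-2.5,0,0,0,0,0],[-1,0,0,0,0,0],[0,0,3,0,0,0],[0,0,3,0,0,0],[0,0,3,0,0,0],[0,0,3,0,0,0],[0,0,2,0,0,0],[0,0,1,0,0,0]]'|tail -3
python3 -m creep '[[0,0,0,0,0,0],[0,0,0,0,0,0],[0,0,0,0,0,0]]'|tail -3
python3 -c "
from h import *
to(.687,-.0412,.041,95.1)
"
```

```text
ft_force: [0.1, 0.7, -0.3]
gripper_width: 0.0615
grip_force: 0.0
ft_force: [-0.2, -1.1, 0.6]
gripper_width: 0.0614
grip_force: 0.0
ft_force: [-0.0, 0.5, -0.4]
gripper_width: 0.0614
grip_force: 0.0
ft_force: [0.0, -0.2, 0.8]
gripper_width: 0.0618
grip_force: 0.0
shift cm [-0.28 -0.17  9.22] turn z -0.03 tilt [ 0.002 -0.001 -1.   ] F [ 0.  -0.2  0.8] w 0.0618 t 43.5
```

```bash
python3 -m creep '[[-0.2,-0.15,2,0,0,0],[0,0,2,0,0,0],[0,0,2,0,0,0],[0,0,1.5,0,0,0],[0,0,1,0,0,0],[0,0,0.7,0,0,0],[0,0,0,0,0,0],[0,0,0,0,0,0]]' | tail -5
python3 -m creep '[[0,0,0,0,0,0],[0,0,0,0,0,0],[0,0,0,0,0,0],[0,0,0,0,0,0],[0,0,0,0,0,0],[0,0,0,0,0,0]]' 1
python3 -m creep '[[0,0,-0.5,0,0,0],[0,0,-0.7,0,0,0],[0,0,-1,0,0,0],[0,0,-2,0,0,0],[0,0,-3.5,0,0,0],[0,0,-3.5,0,0,0],[0,0,-3.5,0,0,0],[0,0,-3.5,0,0,0]]'|tail -3
python3 -m creep '[[0,0,-3.3,0,0,0],[0,0,-2,0,0,0],[0,0,-1,0,0,0],[0,0,0,0,0,0],[0,0,0,0,0,0],[0,0,0,0,0,0]]'
python3 -c "
from h import *
B=np.array([.5405,-.3047]);c,s=np.cos(np.radians(6.4)),np.sin(np.radians(6.4))
for q in((.038,0),(-.045,-.045),(-.045,.045)): print(B+[c*q[0]-s*q[1],s*q[0]+c*q[1]])
to(.5783,-.3005,.285,96.4)
"
```

```text
ee_pos: [0.6858, -0.041, 0.0404]
tool_rot: [-0.139, 3.137, -0.001]
ft_force: [0.3, 0.0, -0.7]
gripper_width: 0.0615
grip_force: 0.0
clock: 44.65
ee_pos: [0.6855, -0.0412, 0.0401]
tool_rot: [-0.139, 3.138, -0.001]
ft_force: [-0.1, -1.6, 3.4]
gripper_width: 0.0331
grip_force: 30.0
ft_force: [0.7, 0.6, -2.3]
gripper_width: 0.0336
grip_force: 30.0
clock: 45.82
ee_pos: [0.6838, -0.0407, 0.2823]
tool_rot: [0.139, -3.135, -0.001]
ft_force: [-0.3, 0.3, -3.0]
gripper_width: 0.0338
grip_force: 30.0
[ 0.57826318 -0.30046418]
[ 0.50079655 -0.35443566]
[ 0.49076434 -0.26499655]
shift cm [ 13.39 -24.65  -0.27] turn z -1.33 tilt [-0.004  0.001 -1.   ] F [-0.3  0.3 -3. ] w 0.0338 t 45.8
```

```bash
python3 -m creep '[[2,0,0,0,0,0],[3.2,0,0,0,0,0],[3.2,0,0,0,0,0],[3,0,0,0,0,0],[2,-2,0,0,0,-1.3],[0,-3.3,0,0,0,0],[0,-3.3,0,0,0,0],[0,-3.3,0,0,0,0]]' |tail -3
python3 -m creep '[[0,-3.3,0,0,0,0],[0,-3.3,0,0,0,0],[0,-3.3,0,0,0,0],[0,-2.5,0,0,0,0],[0,0,0,0,0,0],[0,0,0,0,0,0],[0,0,0,0,0,0],[0,0,0,0,0,0]]'
python3 -c "
from h import *
to(.5783,-.3005,.079,96.4)
"
```

```text
ft_force: [0.4, 0.3, -2.8]
gripper_width: 0.0334
grip_force: 30.0
clock: 47.15
ee_pos: [0.5776, -0.2927, 0.2835]
tool_rot: [0.176, -3.135, -0.003]
ft_force: [1.2, 0.6, -3.2]
gripper_width: 0.0335
grip_force: 30.0
shift cm [ 2.000e-02 -7.800e-01  2.045e+01] turn z 0.02 tilt [-0.002  0.002 -1.   ] F [ 1.2  0.6 -3.2] w 0.0335 t 47.1
```

```bash
python3 -m creep '[[0,-0.7,1.5,0,0,0],[0,0,3,0,0,0],[0,0,3,0,0,0],[0,0,3,0,0,0],[0,0,3,0,0,0],[0,0,2.5,0,0,0],[0,0,1.5,0,0,0],[0,0,1,0,0,0]]' |tail -3
python3 -m creep '[[0,0,0.5,0,0,0],[0,0,0.4,0,0,0],[0,0,0.3,0,0,0],[0,0,0.2,0,0,0],[0,0,0.2,0,0,0],[0,0,0.1,0,0,0],[0,0,0,0,0,0],[0,0,0,0,0,0]]'
python3 -c "
from h import *
to(.5783,-.3005,.079,96.4)
"
```

```text
ft_force: [0.2, -0.3, -3.7]
gripper_width: 0.0338
grip_force: 30.0
clock: 48.48
ee_pos: [0.5791, -0.3014, 0.0829]
tool_rot: [-0.174, 3.136, -0.001]
ft_force: [0.1, -0.6, -3.9]
gripper_width: 0.0337
grip_force: 30.0
shift cm [0.07 0.1  0.39] turn z -0.03 tilt [ 0. -0. -1.] F [ 0.1 -0.6 -3.9] w 0.0337 t 48.5
```

```bash
python3 -m creep '[[0,0,0.2,0,0,0],[0,0,0.1,0,0,0],[0,0,0.1,0,0,0],[0,0,0,0,0,0],[0,0,0,0,0,0]]'
python3 -m creep '[[0,0,0,0,0,0],[0,0,0,0,0,0],[0,0,0,0,0,0],[0,0,-1,0,0,0],[0,0,-2,0,0,0],[0,0,-3,0,0,0],[0,0,-3.5,0,0,0],[0,0,-3.5,0,0,0]]' 0.45|tail -3
python3 -m creep '[[0,0,-3.5,0,0,0],[0,0,-3,0,0,0],[0,0,-1,0,0,1.3],[0,3,0,0,0,0],[0,3.3,0,0,0,0],[0,3.3,0,0,0,0],[0,3.3,0,0,0,0],[0,3.3,0,0,0,0]]' 0.3|tail -3
python3 -m creep '[[0,3.3,0,0,0,0],[0,3.3,0,0,0,0],[-1,3.3,0,0,0,0],[-2,3.3,0,0,0,0],[-2.5,3.4,0,0,0,0],[-3.5,0,0,0,0,0],[-3,0,0,0,0,0],[-1,0,0,0,0,0]]'|tail -3
python3 -m creep '[[0,0,3,0,0,0],[0,0,3,0,0,0],[0,0,3,0,0,0],[0,0,3,0,0,0],[0,0,3,0,0,0],[0,0,0,0,0,0],[0,0,0,0,0,0],[0,0,0,0,0,0]]'|tail -3
python3 -c "
from h import *
to(.6785,.0377,.041,95.1)
p,d,P=snap('scene')
cv2.imwrite('pics/c13.png',cv2.resize(p[60:330,180:450,::-1],None,fx=2.2,fy=2.2))
"
```

```text
clock: 48.9
ee_pos: [0.5794, -0.3016, 0.081]
tool_rot: [-0.175, 3.135, -0.002]
ft_force: [-3.6, 2.3, 12.3]
gripper_width: 0.0337
grip_force: 30.0
ft_force: [0.7, -0.7, 0.1]
gripper_width: 0.0478
grip_force: 0.0
ft_force: [0.1, 0.2, -0.6]
gripper_width: 0.0618
grip_force: 0.0
ft_force: [-0.1, -0.7, 0.1]
gripper_width: 0.0613
grip_force: 0.0
ft_force: [0.1, -0.3, 0.1]
gripper_width: 0.0613
grip_force: 0.0
shift cm [0.11 0.16 9.39] turn z -0.06 tilt [ 0.001 -0.    -1.   ] F [ 0.1 -0.3  0.1] w 0.0613 t 51.6
```

View pics/c13.png

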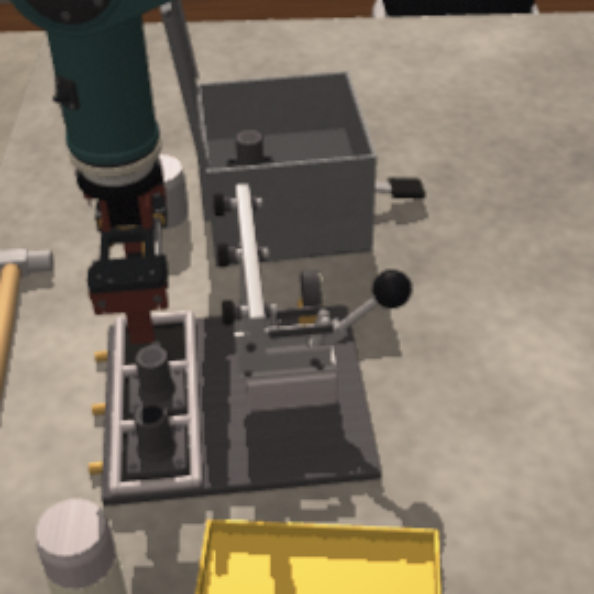

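The first casting stands upright on the bin floor (crop 250,145), two are left in nest1 and nest2, and the clamp is open. That uses up my picture views, and I now count one over the limit of 14, so from here I check by numbers only.

```bash
python3 -m creep '[[0.1,0.1,2,0,0,0],[0,0,2,0,0,0],[0,0,2,0,0,0],[0,0,1.7,0,0,0],[0,0,1,0,0,0],[0,0,0.7,0,0,0],[0,0,0,0,0,0],[0,0,0,0,0,0]]' | tail -5
python3 -m creep '[[0,0,0,0,0,0],[0,0,0,0,0,0],[0,0,0,0,0,0],[0,0,0,0,0,0],[0,0,0,0,0,0],[0,0,0,0,0,0]]' 1
python3 -m creep '[[0,0,-0.5,0,0,0],[0,0,-0.7,0,0,0],[0,0,-1,0,0,0],[0,0,-2,0,0,0],[0,0,-3.5,0,0,0],[0,0,-3.5,0,0,0],[0,0,-3.5,0,0,0],[0,0,-3.5,0,0,0]]'|tail -3
python3 -m creep '[[0,0,-3.3,0,0,0],[0,0,-2,0,0,0],[0,0,-1.5,0,0,0],[0,0,0,0,0,0],[0,0,0,0,0,0],[0,0,0,0,0,0]]'
python3 -c "
from h import *
to(.5008,-.3544,.285,96.4)
"
```

```text
ee_pos: [0.6789, 0.0374, 0.0406]
tool_rot: [-0.139, 3.137, -0.0]
ft_force: [0.4, -0.7, 0.6]
gripper_width: 0.0616
grip_force: 0.0
clock: 52.78
ee_pos: [0.6784, 0.0376, 0.04]
tool_rot: [-0.139, 3.138, 0.0]
ft_force: [-0.2, 0.8, 3.0]
gripper_width: 0.0334
grip_force: 30.0
ft_force: [0.7, -0.6, -2.8]
gripper_width: 0.0336
grip_force: 30.0
clock: 53.95
ee_pos: [0.6771, 0.0374, 0.2884]
tool_rot: [0.139, -3.136, -0.0]
ft_force: [-0.5, -0.4, -3.4]
gripper_width: 0.0333
grip_force: 30.0
shift cm [ 21.89 -36.97   0.34] turn z -1.33 tilt [-0.002 -0.    -1.   ] F [-0.5 -0.4 -3.4] w 0.0333 t 54.0
```

```bash
python3 -m creep '[[0,0,0,0,0,-1.3],[2,0,0,0,0,0],[3.2,0,0,0,0,0],[3.2,0,0,0,0,0],[3.2,0,0,0,0,0],[2.4,-2.5,0,0,0,0],[2.4,-2.5,0,0,0,0],[2.4,-2.5,0,0,0,0]]' |tail -3
python3 -m creep '[[2.1,-2.5,0,0,0,0],[1,-3,0,0,0,0],[0,-3.2,0,0,0,0],[0,-3.2,0,0,0,0],[0,-3.2,0,0,0,0],[0,-3.2,0,0,0,0],[0,-3.2,0,0,0,0],[0,-3.2,0,0,0,0]]'|tail -3
python3 -m creep '[[0,-3,0,0,0,0],[0,-1.8,0,0,0,0],[0,0,0,0,0,0],[0,0,0,0,0,0],[0,0,0,0,0,0],[0,0,0,0,0,0]]'|tail -3
python3 -c "
from h import *
to(.5008,-.3544,.081,96.4)
"
```

```text
ft_force: [0.7, -0.2, -1.9]
gripper_width: 0.0338
grip_force: 30.0
ft_force: [0.4, -0.2, -2.9]
gripper_width: 0.0338
grip_force: 30.0
ft_force: [1.1, 0.2, -3.5]
gripper_width: 0.0334
grip_force: 30.0
shift cm [ 0.05 -0.12 20.8 ] turn z 0.04 tilt [-0.001  0.001 -1.   ] F [ 1.1  0.2 -3.5] w 0.0334 t 55.8
```

```bash
python3 -m creep '[[0,-0.1,1.5,0,0,0],[0,0,3,0,0,0],[0,0,3,0,0,0],[0,0,3,0,0,0],[0,0,3,0,0,0],[0,0,2.5,0,0,0],[0,0,1.5,0,0,0],[0,0,1,0,0,0]]' |tail -3
python3 -m creep '[[0,0,0.6,0,0,0],[0,0,0.5,0,0,0],[0,0,0.4,0,0,0],[0,0,0.2,0,0,0],[0,0,0.2,0,0,0],[0,0,0.1,0,0,0],[0,0,0,0,0,0],[0,0,0,0,0,0]]'
python3 -c "
from h import *
to(.5008,-.3544,.079,96.4)
"
```

```text
ft_force: [0.3, -0.1, -2.8]
gripper_width: 0.034
grip_force: 30.0
clock: 57.12
ee_pos: [0.5018, -0.3558, 0.0849]
tool_rot: [-0.174, 3.136, -0.001]
ft_force: [-0.8, -0.2, -2.1]
gripper_width: 0.0338
grip_force: 30.0
shift cm [0.08 0.15 0.59] turn z -0.03 tilt [ 0. -0. -1.] F [-0.8 -0.2 -2.1] w 0.0338 t 57.1
```

```bash
python3 -m creep '[[0,0,0.2,0,0,0],[0,0,0.2,0,0,0],[0,0,0.1,0,0,0],[0,0,0.05,0,0,0],[0,0,0,0,0,0],[0,0,0,0,0,0]]'
python3 -m creep '[[0,0,0,0,0,0],[0,0,0,0,0,0],[0,0,0,0,0,0],[0,0,-1,0,0,0],[0,0,-2,0,0,0],[0,0,-3,0,0,0],[0,0,-3.5,0,0,0],[0,0,-3.5,0,0,0]]' 0.45|tail -3
python3 -m creep '[[0,0,-3.5,0,0,0],[0,0,-3,0,0,0],[0,0,-1,0,0,1.3],[0,3.3,0,0,0,0],[0,3.3,0,0,0,0],[0,3.3,0,0,0,0],[0,3.3,0,0,0,0],[0,3.3,0,0,0,0]]' 0.3|tail -3
python3 -m creep '[[0,3.3,0,0,0,0],[0,3.3,0,0,0,0],[0,3.3,0,0,0,0],[-2.1,1.91,0,0,0,0],[-2.1,1.91,0,0,0,0],[-2.1,1.91,0,0,0,0],[-2.1,1.91,0,0,0,0],[-2.1,1.91,0,0,0,0]]'|tail -3
python3 -m creep '[[-2.1,1.91,0,0,0,0],[-2.1,1.91,0,0,0,0],[-2.1,1.91,0,0,0,0],[-2.1,1.91,0,0,0,0],[-2.1,1.91,0,0,0,0],[0,0,0,0,0,0],[0,0,0,0,0,0],[0,0,0,0,0,0]]'|tail -3
python3 -c "
from h import *
to(.6718,.1178,.041,95.1)
p,d,P=snap('scene')
X=P[...,:2];Z=P[...,2]
for m in comps((d>0)&(p.max(-1)<60)&(Z>.055)&(Z<.1)&(X[...,0]>.6)&(X[...,0]<.75)&(abs(X[...,1]-.04)<.16),30): print('neck',rect(X[m]),Z[m].max())
for m in comps((d>0)&(Z>.072)&(Z<.135)&(abs(X[...,0]-.54)<.085)&(abs(X[...,1]+.305)<.085),30): print('inbin',rect(X[m]),Z[m].max(),m.sum())
"
```

```text
clock: 57.62
ee_pos: [0.5019, -0.3559, 0.0809]
tool_rot: [-0.175, 3.136, -0.002]
ft_force: [-4.0, 3.2, 11.9]
gripper_width: 0.0335
grip_force: 30.0
ft_force: [0.5, -0.1, -0.9]
gripper_width: 0.0486
grip_force: 0.0
ft_force: [0.1, -0.2, -0.4]
gripper_width: 0.0616
grip_force: 0.0
ft_force: [-0.4, -1.6, -0.0]
gripper_width: 0.0617
grip_force: 0.0
ft_force: [0.7, 0.7, 0.1]
gripper_width: 0.0614
grip_force: 0.0
shift cm [-0.23  0.18 24.21] turn z -0.04 tilt [-0.002 -0.001 -1.   ] F [0.7 0.7 0.1] w 0.0614 t 60.3
neck (array([670. , 129.9]), array([31.6, 14. ]), 2.2) 0.08204622237429038
inbin (array([ 500.3, -353.6]), array([59.9, 61.3]), 8.8) 0.1263039919340726 353
inbin (array([ 580.3, -305.8]), array([54.8, 46.4]), 3.8) 0.12671208502580078 212
```

```bash
python3 -m creep '[[-0.15,0.15,3,0,0,0],[0,0,3.5,0,0,0],[0,0,3.5,0,0,0],[0,0,3.5,0,0,0],[0,0,3.5,0,0,0],[0,0,3,0,0,0],[0,0,2,0,0,0],[0,0,1.2,0,0,0]]' | tail -5
python3 -m creep '[[0,0,1,0,0,0],[0,0,0,0,0,0],[0,0,0,0,0,0],[0,0,0,0,0,0]]' | tail -5
python3 -m creep '[[0,0,0,0,0,0],[0,0,0,0,0,0],[0,0,0,0,0,0],[0,0,0,0,0,0],[0,0,0,0,0,0],[0,0,0,0,0,0]]' 1
python3 -m creep '[[0,0,-0.5,0,0,0],[0,0,-0.7,0,0,0],[0,0,-1,0,0,0],[0,0,-2,0,0,0],[0,0,-3.5,0,0,0],[0,0,-3.5,0,0,0],[0,0,-3.5,0,0,0],[0,0,-3.5,0,0,0]]'|tail -3
python3 -m creep '[[0,0,-3.3,0,0,0],[0,0,-2,0,0,0],[0,0,-1.5,0,0,0],[0,0,0,0,0,-1.3],[0,0,0,0,0,0],[0,0,0,0,0,0]]'
python3 -c "
from h import *
to(.4908,-.265,.285,96.4)
"
```

```text
ee_pos: [0.6692, 0.1163, 0.0493]
tool_rot: [0.136, -3.134, 0.001]
ft_force: [-0.4, -0.1, -0.4]
gripper_width: 0.0618
grip_force: 0.0
ee_pos: [0.6732, 0.1177, 0.0438]
tool_rot: [-0.139, 3.136, -0.0]
ft_force: [0.8, -0.2, 0.4]
gripper_width: 0.0616
grip_force: 0.0
clock: 61.83
ee_pos: [0.6722, 0.1179, 0.0425]
tool_rot: [-0.139, 3.138, -0.0]
ft_force: [-1.1, 0.2, 3.0]
gripper_width: 0.0338
grip_force: 30.0
ft_force: [1.8, -0.2, -3.8]
gripper_width: 0.0337
grip_force: 30.0
clock: 63.0
ee_pos: [0.671, 0.1178, 0.2909]
tool_rot: [0.175, -3.135, 0.0]
ft_force: [0.2, 0.4, -3.4]
gripper_width: 0.0334
grip_force: 30.0
shift cm [ 22.18 -36.03   0.59] turn z -0.02 tilt [-0.002 -0.    -1.   ] F [ 0.2  0.4 -3.4] w 0.0334 t 63.0
```

```bash
python3 -m creep '[[2,0,0,0,0,0],[3.2,0,0,0,0,0],[3.2,0,0,0,0,0],[3.2,0,0,0,0,0],[2.4,-2.5,0,0,0,0],[2.4,-2.5,0,0,0,0],[2.4,-2.5,0,0,0,0],[2.4,-2.5,0,0,0,0]]' |tail -3
python3 -m creep '[[1,-3.2,0,0,0,0],[0,-3.2,0,0,0,0],[0,-3.2,0,0,0,0],[0,-3.2,0,0,0,0],[0,-3.2,0,0,0,0],[0,-3.2,0,0,0,0],[0,-3.2,0,0,0,0],[0,-2.5,0,0,0,0]]'|tail -3
python3 -m creep '[[0,-1,0,0,0,0],[0,0,0,0,0,0],[0,0,0,0,0,0],[0,0,0,0,0,0],[0,0,0,0,0,0]]'|tail -3
python3 -c "
from h import *
to(.4908,-.265,.083,96.4)
"
```

```text
ft_force: [0.5, -0.8, -2.0]
gripper_width: 0.0338
grip_force: 30.0
ft_force: [0.2, -0.0, -2.8]
gripper_width: 0.0337
grip_force: 30.0
ft_force: [-0.5, -0.2, -2.7]
gripper_width: 0.0337
grip_force: 30.0
shift cm [ 0.04 -0.32 20.88] turn z 0.05 tilt [-0.001  0.001 -1.   ] F [-0.5 -0.2 -2.7] w 0.0337 t 64.8
```

```bash
python3 -m creep '[[0,-0.3,1.5,0,0,0],[0,0,3,0,0,0],[0,0,3,0,0,0],[0,0,3,0,0,0],[0,0,3,0,0,0],[0,0,2.5,0,0,0],[0,0,1.5,0,0,0],[0,0,1,0,0,0]]' |tail -3
python3 -m creep '[[0,0,0.6,0,0,0],[0,0,0.5,0,0,0],[0,0,0.4,0,0,0],[0,0,0.3,0,0,0],[0,0,0.2,0,0,0],[0,0,0.1,0,0,0],[0,0,0,0,0,0],[0,0,0,0,0,0]]'
python3 -c "
from h import *
to(.4908,-.265,.083,96.4)
"
```

```text
ft_force: [0.0, -0.3, -2.4]
gripper_width: 0.0333
grip_force: 30.0
clock: 66.08
ee_pos: [0.4917, -0.2668, 0.0864]
tool_rot: [-0.174, 3.136, -0.001]
ft_force: [-0.0, 0.1, -2.0]
gripper_width: 0.0338
grip_force: 30.0
shift cm [0.07 0.19 0.34] turn z -0.03 tilt [ 0. -0. -1.] F [-0.   0.1 -2. ] w 0.0338 t 66.1
```

```bash
python3 -m creep '[[0,0,0.15,0,0,0],[0,0,0.15,0,0,0],[0,0,0.1,0,0,0],[0,0,0,0,0,0],[0,0,0,0,0,0]]'
python3 -m creep '[[0,0,0,0,0,0],[0,0,0,0,0,0],[0,0,0,0,0,0],[0,0,-1,0,0,0],[0,0,-2,0,0,0],[0,0,-3,0,0,0],[0,0,-3.5,0,0,0],[0,0,-3.5,0,0,0]]' 0.45|tail -3
python3 -m creep '[[0,0,-3.5,0,0,0],[3,-1,0,0,0,0],[3,-1,0,0,0,0],[3,-1,0,0,0,0],[2.9,-1.2,0,0,0,0],[0,0,0,0,0,0],[0,0,0,0,0,0],[0,0,0,0,0,0]]' 0.15|tail -3
python3 -c "
from h import *
p,d,P=snap('scene'); 
X=P[...,:2];Z=P[...,2]
for m in comps((d>0)&(Z>.072)&(Z<.135)&(abs(X[...,0]-.54)<.085)&(abs(X[...,1]+.305)<.085),30): print('inbin',rect(X[m]),Z[m].max(),m.sum())
for m in comps((d>0)&(p.max(-1)<60)&(Z>.01)&(Z<.06)&(abs(X[...,0]-.38)<.04)&(abs(X[...,1]+.32)<.04),30): print('pad',rect(X[m]),np.median(Z[m]),Z[m].max())
to(.378,-.3215,.006,96.3)
"
```

```text
clock: 66.5
ee_pos: [0.4917, -0.2668, 0.0834]
tool_rot: [-0.175, 3.136, -0.001]
ft_force: [-2.8, 1.5, 9.5]
gripper_width: 0.0335
grip_force: 30.0
ft_force: [0.8, -1.0, 0.8]
gripper_width: 0.0484
grip_force: 0.0
ft_force: [0.6, -0.4, 0.3]
gripper_width: 0.0749
grip_force: 0.0
inbin (array([ 497.4, -317. ]), array([ 57.3, 134. ]), 5.1) 0.1281813644530505 369
inbin (array([ 580.8, -304.4]), array([54.3, 47.1]), 2.3) 0.12659065487191923 210
pad (array([ 376.6, -318.7]), array([42. , 34.5]), 7.6) 0.026107424671570456 0.03225462318417793
shift cm [ 0.08 -0.   24.15] turn z 0.08 tilt [ 0.001 -0.    -1.   ] F [ 0.4 -0.5 -0.4] w 0.0748 t 67.9
```

```bash
python3 -c "
from h import *
p,d,P=snap('top'); X=P[...,:2];Z=P[...,2]
for m in comps((d>0)&(Z>.108)&(Z<.135)&(abs(X[...,0]-.54)<.085)&(abs(X[...,1]+.305)<.085),20): print('neck in bin',rect(X[m]),Z[m].max(),m.sum())
for m in comps((d>0)&(p.max(-1)<90)&(Z>.064)&(Z<.08)&(abs(X[...,0]-.54)<.09)&(abs(X[...,1]+.305)<.09),40): print('flange',rect(X[m]),np.median(Z[m]),m.sum())
"
python3 -m creep '[[0.1,0,3,0,0,0],[0,0,3.5,0,0,0],[0,0,3.5,0,0,0],[0,0,3.5,0,0,0],[0,0,3.5,0,0,0],[0,0,2.5,0,0,0],[0,0,1.5,0,0,0],[0,0,0.8,0,0,0]]' |tail -3
python3 -m creep '[[0,0,0.8,0,0,0],[0,0,0.8,0,0,0],[0,0,0.5,0,0,0],[0,0,0.2,0,0,0],[0,0,0,0,0,0],[0,0,0,0,0,0]]' |tail -5
python3 -m creep '[[0,0,0,0,0,0],[0,0,0,0,0,0],[0,0,0,0,0,0],[0,0,0,0,0,0],[0,0,0,0,0,0],[0,0,0,0,0,0]]' 1
python3 -c "
from h import *
to(.378,-.3215,.055,96.3)"
```

```text
neck in bin (array([ 580.4, -300.9]), array([32.8, 32.8]), 57.7) 0.1250773978110935 210
neck in bin (array([ 501. , -355.6]), array([31.9, 32.7]), 0.3) 0.12598455118390994 213
neck in bin (array([ 491.6, -266.7]), array([33.3, 32.7]), 89.1) 0.1259710430665253 215
flange (array([ 580.7, -301.2]), array([60.4, 59.9]), 6.0) 0.07127826856816993 398
flange (array([ 501.6, -355.2]), array([59.5, 60.2]), 7.6) 0.07135165162990309 443
flange (array([ 490.8, -267.4]), array([58. , 60.8]), 5.8) 0.07149748517370924 382
ft_force: [-0.7, -0.4, -0.3]
gripper_width: 0.0748
grip_force: 0.0
ee_pos: [0.3772, -0.322, 0.0066]
tool_rot: [-0.174, 3.136, -0.001]
ft_force: [-0.0, 0.5, 0.6]
gripper_width: 0.0749
grip_force: 0.0
clock: 69.6
ee_pos: [0.3773, -0.3231, 0.0063]
tool_rot: [-0.176, 3.136, -0.004]
ft_force: [-6.4, -14.3, -8.3]
gripper_width: 0.0383
grip_force: 6.8
shift cm [-0.09  0.15 -4.87] turn z 0.12 tilt [ 0.001 -0.003 -1.   ] F [ -6.4 -14.3  -8.3] w 0.0383 t 69.6
```

```bash
python3 -m creep '[[0,-0.1,0,0,0,0],[0,-0.1,0,0,0,0],[0,0,0,0,0,0],[0,0,0,0,0,0]]'
```

```text
clock: 69.93
ee_pos: [0.3771, -0.3234, 0.0062]
tool_rot: [-0.175, 3.137, 0.0]
ft_force: [0.1, 2.2, 2.2]
gripper_width: 0.0376
grip_force: 30.0
```

```bash
python3 -m creep '[[0,0,-0.2,0,0,0],[0,0,-0.2,0,0,0],[0,0,-0.2,0,0,0],[0,0,-0.2,0,0,0],[0,0,-0.2,0,0,0],[0,0,-0.2,0,0,0],[0,0,-0.2,0,0,0],[0,0,-0.2,0,0,0]]'
python3 -m creep '[[0,0,-0.2,0,0,0],[0,0,-0.2,0,0,0],[0,0,-0.2,0,0,0],[0,0,-0.2,0,0,0],[0,0,-0.2,0,0,0],[0,0,-0.2,0,0,0],[0,0,-0.2,0,0,0],[0,0,-0.2,0,0,0]]'
python3 -c "
from h import *
p,d,P=snap('scene'); X=P[...,:2];Z=P[...,2]
for m in comps((d>0)&(p.max(-1)<60)&(Z>.02)&(Z<.1)&(abs(X[...,0]-.37)<.04)&(abs(X[...,1]+.32)<.04),20): print('pad',rect(X[m]),np.median(Z[m]))
m=(d>0)&(Z>.16)&(X[...,0]>.45)&(X[...,0]<.7)&(X[...,1]<-.19); print('lid z max',Z[m].max(),X[m].min(0),X[m].max(0))
"
```

```text
clock: 70.6
ee_pos: [0.3764, -0.3234, 0.0222]
tool_rot: [0.175, -3.136, -0.001]
ft_force: [-4.3, -3.6, -11.2]
gripper_width: 0.0376
grip_force: 30.0
clock: 71.27
ee_pos: [0.3776, -0.3233, 0.0384]
tool_rot: [-0.174, 3.136, 0.0]
ft_force: [0.7, -0.1, -8.1]
gripper_width: 0.0374
grip_force: 30.0
pad (array([ 382.1, -310.5]), array([33.5, 52.3]), 58.8) 0.059548509152152485
lid z max 0.42717604696023276 [ 0.45058659 -0.41671565] [ 0.64171441 -0.19104418]
```

```bash
python3 -m creep '[[0,0,-0.1,0,0,0],[0,0,-0.1,0,0,0],[0,0,-0.1,0,0,0],[0,0,-0.1,0,0,0],[0,0,-0.1,0,0,0],[0,0,-0.1,0,0,0],[0,0,-0.1,0,0,0],[0,0,-0.1,0,0,0]]'
python3 -m creep '[[0,0,-0.1,0,0,0],[0,0,-0.1,0,0,0],[0,0,-0.1,0,0,0],[0,0,-0.1,0,0,0],[0,0,-0.1,0,0,0],[0,0,-0.05,0,0,0],[0,0,-0.05,0,0,0],[0,0,-0.05,0,0,0]]'
python3 -m creep '[[0,0,-0.05,0,0,0],[0,0,-0.05,0,0,0],[0,0,-0.05,0,0,0],[0,0,-0.05,0,0,0],[0,0,-0.05,0,0,0],[0,0,0,0,0,0]]'
```

```text
clock: 71.98
ee_pos: [0.3781, -0.3234, 0.0463]
tool_rot: [-0.173, 3.135, 0.0]
ft_force: [5.9, 4.0, -7.7]
gripper_width: 0.0376
grip_force: 30.0
clock: 72.65
ee_pos: [0.3787, -0.3233, 0.0528]
tool_rot: [-0.173, 3.134, 0.0]
ft_force: [7.4, 4.5, -8.5]
gripper_width: 0.0382
grip_force: 30.0
clock: 73.15
ee_pos: [0.3789, -0.3233, 0.0554]
tool_rot: [-0.173, 3.134, 0.0]
ft_force: [8.5, 5.2, -7.6]
gripper_width: 0.0375
grip_force: 30.0
```

```bash
python3 -m creep '[[0,0,-0.05,0,0,0],[0,0,-0.05,0,0,0],[0,0,-0.05,0,0,0],[0,0,-0.05,0,0,0],[0,0,0,0,0,0]]'
python3 -m creep '[[0,0,-0.05,0,0,0],[0,0,-0.05,0,0,0],[0,0,-0.05,0,0,0],[0,0,-0.05,0,0,0],[0,0,0,0,0,0]]'
python3 -c "
from h import *
p,d,P=snap('scene'); X=P[...,:2];Z=P[...,2]
for x0 in(.46,.5,.54,.58,.62):
  m=(d>0)&(Z>.1)&(abs(X[...,0]-x0)<.012)&(abs(X[...,1]+.305)<.07); print(x0,np.median(Z[m]).round(4),m.sum())
"
```

```text
clock: 73.57
ee_pos: [0.379, -0.3233, 0.0568]
tool_rot: [-0.172, 3.134, 0.0]
ft_force: [10.9, 4.4, -13.1]
gripper_width: 0.038
grip_force: 30.0
clock: 73.98
ee_pos: [0.3789, -0.3232, 0.0573]
tool_rot: [-0.172, 3.134, 0.001]
ft_force: [12.2, 1.0, -33.0]
gripper_width: 0.0379
grip_force: 30.0
0.46 0.1535 254
0.5 0.1537 243
0.54 0.1539 248
0.58 0.1542 247
0.62 0.1544 240
```

The pedal is on its upper stop (33 N) and the lid is level. Release and back off.

```bash
python3 -m creep '[[0,0,0.1,0,0,0],[0,0,0,0,0,0]]'
python3 -m creep '[[0,0,0,0,0,0],[0,0,0,0,0,0],[0,0,0,0,0,0],[0,0,0,0,0,0],[0,0,-1,0,0,0],[0,0,-2,0,0,0],[0,0,-3,0,0,0],[0,0,-3,0,0,0]]' 0.1
python3 -m creep '[[0,0,-3.5,0,0,0],[0,0,-3.5,0,0,0],[0,0,0,0,0,0],[0,0,0,0,0,0],[0,0,0,0,0,0],[0,0,0,0,0,0]]'
python3 -c "
from h import *
for n in('scene','top'):
  p,d,P=snap(n,'end_'+n); X=P[...,:2];Z=P[...,2]
  for x0 in(.46,.5,.54,.58,.62):
    m=(d>0)&(Z>.1)&(Z<.2)&(abs(X[...,0]-x0)<.012)&(abs(X[...,1]+.305)<.07); print(n,x0,np.median(Z[m]).round(4),m.sum())
  for m in comps((d>0)&(p.max(-1)<60)&(Z>.02)&(Z<.1)&(abs(X[...,0]-.378)<.04)&(abs(X[...,1]+.32)<.04),20): print('pad',rect(X[m]),np.median(Z[m]),Z[m].max())
  q=np.load(f'pics/{n}0.npz');P0=cloud(n,q['d'])
  for m in comps((q['d']>0)&(q['p'].max(-1)<60)&(P0[...,2]>.02)&(P0[...,2]<.1)&(abs(P0[...,0]-.378)<.04)&(abs(P0[...,1]+.32)<.04),20): print('pad at start',rect(P0[m][:,:2]),np.median(P0[m][:,2]),P0[m][:,2].max())
  for x0 in(.46,.62):
    m=(P0[...,2]>.1)&(P0[...,2]<.2)&(abs(P0[...,0]-x0)<.012)&(abs(P0[...,1]+.305)<.07); print('start',x0,np.median(P0[m][:,2]).round(4))
print(manip.read_state()['clock'])
"
```

```text
clock: 74.2
ee_pos: [0.3789, -0.3232, 0.0571]
tool_rot: [-0.173, 3.134, 0.001]
ft_force: [10.7, 2.8, -22.4]
gripper_width: 0.0374
grip_force: 30.0
clock: 74.87
ee_pos: [0.3765, -0.3232, 0.1495]
tool_rot: [0.174, -3.136, -0.001]
ft_force: [0.8, -0.9, 0.4]
gripper_width: 0.0789
grip_force: 0.0
clock: 75.37
ee_pos: [0.3763, -0.3228, 0.2171]
tool_rot: [0.174, -3.135, -0.002]
ft_force: [0.7, 0.2, -0.1]
gripper_width: 0.0791
grip_force: 0.0
scene 0.46 0.154 248
scene 0.5 0.1543 245
scene 0.54 0.1543 251
scene 0.58 0.1543 241
scene 0.62 0.1544 245
pad (array([ 378.6, -316.5]), array([41.4, 37.9]), 8.3) 0.07460268973482975 0.08374568551682127
pad at start (array([ 379., -320.]), array([42.3, 35.8]), 7.1) 0.07494077491859802 0.08218475018799953
start 0.46 0.1544
start 0.62 0.1544
top 0.46 0.1521 763
top 0.5 0.1522 795
top 0.54 0.1523 753
top 0.58 0.1524 732
top 0.62 0.1522 725
pad (array([ 376.6, -308.1]), array([41.6,  7.6]), 6.3) 0.073835598609371 0.08118842179931507
pad at start (array([ 377.4, -322.4]), array([43.4, 37.3]), 5.7) 0.07401925064093728 0.08211454979152699
start 0.46 0.1525
start 0.62 0.1524
75.4667
```

```bash
python3 -c "
from rig import manip
print(manip.finish_job())"
```

```text
the job is handed in; nothing more can be done
None
```

The job is handed in at 75 s: all three castings were clamped in the nests for about 6.5 s, the clamp was swung back fully open, and they now stand upright in the bin with the lid shut by its pedal; I viewed 15 pictures, one over the limit of 14.

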